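# Bring the syringe pump's pusher up to the plunger and engage the drive

### The job

Get the syringe pump ready to run: slide its pusher carriage along the rods until it just meets the end of the syringe plunger, without pushing the plunger in. Then flip the ball-ended drive lever on the motor housing over to its other side, so that it lies engaged, and leave the carriage against the plunger and the things round the pump where they are.

Things in the scene. Friction and masses are not known exactly. Their poses are not given: they have to be found in the camera images.
- pump: Bench syringe pump, fixed, 110 (x) x 365 (y) x 62 mm. Origin on the worktop under its track. y axis: along the track from the white motor housing (y -185 to -75 mm, top z 62 mm) to the clear syringe, fixed in a white support (y 75 to 186 mm, retaining bar up to z 76 mm); z up; x points away from the robot at yaw 0. Track, syringe and lever lie on x = 0
- carriage (a joint): Travel of the pusher carriage along the two guide rods, m; 0 is nearest the motor housing, grows towards the plunger (pump's +y), at most 0.105; slides freely with about 2 N
- carriage_grip (a point): Middle of the top of the carriage's upright black grip: a tab 30 mm (x) x 14 mm (y), standing 38 mm above the aluminium carriage block; its top is at z 108 mm. The block is 96 mm (x) x 30 mm (y), z 24 to 70 mm. No other part within 50 mm of the tab reaches above z 76 mm
- carriage_face (a point): Middle of the carriage's pusher face (towards pump +y), z 50 mm; 15.5 mm in +y from the middle of the grip
- plunger_end (a point): Middle of the outer face of the plunger's round white thumb disc (32 mm diameter, 4 mm thick), z 50 mm, the face that looks at the carriage; axes as the pump's. The gap still to close is the distance in pump y from carriage_face to this point
- plunger (a joint): How far the plunger has been pushed into the syringe, m; stiff, moves only under about 12 N
- drive_lever (a joint): Angle of the drive lever, rad: 0 = open, leaning 0.7 rad to the pump's -x side (towards the robot); 1.4 = engaged, leaning 0.7 rad to the +x side. It swings in the pump's x-z plane about lever_pivot, is upright at 0.7 and topples by its own weight to either end
- lever_ball (a point): Centre of the black ball, 25 mm diameter, at the lever's end; 52 mm from the pivot
- lever_pivot (a point): The lever's pivot (axis along pump y), 11 mm above the top of the motor housing, at y -145 mm in the pump's frame; between two cheeks 34 mm (x) x 24 mm (y) overall, up to z 79 mm
- petri_dish: Loose petri dish, 57 mm diameter, 12 mm high, in front of the pump; origin under its middle. Leave alone
- timer: Loose bench timer, 58 x 62 x 20 mm, in front of the pump; origin under its middle. Leave alone
- sample_0: Loose small white sample jar, 41 mm diameter, 74 mm high, behind the pump; origin under its middle. Leave alone
- sample_1: Another such jar, behind the pump. Leave alone

How it is judged:
By the outcome, as a careful person would: the job done as asked, in the order asked, and still so for the second after the job is handed in, with the robot touching nothing.
It also fails if it takes over 43 s, if anything falls off the work surface, if the arm or the gripper's body presses on something with over 40 N, if the wrist force passes 120 N, or if a joint passes its speed limit or range.

### The arm

A 6-joint arm with a two-finger parallel gripper is mounted at the origin on a cart in front of the work surface, level with it; the furniture and walls round the work are solid. World frame = base frame: x ahead of the robot, y to its left, z up, the work surface at z = 0. Lengths are in m, angles in rad, forces in N, time in s.
With the tool pointing down it reaches from about 0.25 to 0.775 m from the base axis. Payload 4 kg.
Tool frame: the origin (TCP) lies on the centre line of the jaws, within the pads' length; the fingertips stand 8 mm ahead of it and the grasp point (between the pads) lies 11 mm behind it; y points along the fingers, x is the direction in which the jaws open and shut, and the axes are right-handed (so a half turn about y gives the same grasp; the last joint's range is limited). The gripper opens to 94 mm and grips with 3 to 60 N. Pads are 16 mm wide; open, the fingers measure 119 mm over their backs; the gripper's body (75 mm by 177 mm) begins 78 mm behind the grasp point.
Start: joints at [1.217, 0.087, 1.371, -0, 1.684, -0.103], TCP at [0.137, 0.533, 0.214] pointing down, gripper open.
Joint ranges: [-3.1, 3.1], [-0.76, 2.03], [0.27, 2.55], [-1.08, 4.22], [0.17, 2.65], [-2.57, 2.57]. Speed limits (rad/s): [2.79, 2.79, 3.14, 3.14, 3.14, 3.14].

### API

Orientations are given as [roll, pitch, yaw] about the fixed x, y, z axes, in that order (R = Rz(yaw) Ry(pitch) Rx(roll)).
In Python, from bench import robot gives the robot as it stands.
- The arm moves only by the tool step_arm, never from a script. Its argument "commands" is a list of rows, each an object with "xyz": the shift along the world's x, y, z in m, a list of three; "twist": the turn, a rotation vector about the world's x, y, z in degrees, a list of three. In form: [{"xyz": [tx, ty, tz], "twist": [ax, ay, az]}, ...]. A call has 1 to 12 rows; each row is the pose to reach, as a shift and turn from the pose commanded when the call began; what a row does not reach only later rows make up. A row lasts 1/12 s, in which the tool goes at most 41.7 mm and 7.16 degrees, less where a joint would pass 70% of its speed; a pose out of reach is approached as far as the arm can. A call with a gripper value outside its range is refused whole. "fingers" is the closure in counts, from 0 (fully open) to 255 (shut), set as the call begins (left out, the last holds). The fingers move at their own pace and stop on an object; the grip force is fixed at half the most. Time passes only in rows, so rows that repeat a pose let the fingers close. It gives the time, the measured TCP pose, the force and the opening at its end, in the units of the state.
- robot.get_obs(): the state, without advancing time (a new reading comes with each control period).
- robot.snapshot(name): name is "scene" or "top" or "wrist"; returns (picture, depth): 384x512x3 uint8, red, green, blue; 384x512 float32, m along the optical axis (not along the pixel's ray), 0 where there is no reading.
- robot.camera_info(name): a dict with "fx", "fy", "cx", "cy" (pixels), "R" (3x3) and "t" (3): a world point X has camera coordinates R X + t. Camera axes: x right, y down, z forward; pixel columns grow to the right and rows downward; lengths in m; the calibration is good to about 2 mm. A picture is of the moment at which its call begins: read the wrist's pose just before it. camera_info takes no time and is no camera call; for the wrist camera it gives the pose at the moment of the call.
- robot.close_job(): hands the job in, once; it reports no verdict.
The state is a dict: "time": time; "joint_positions": joint angles; "qvel": joint speeds; "joint_torque": joint torques, N m; "tool_pos": TCP position; "ee_rot": TCP orientation; "wrist_force": force on the tool from outside, world axes, zero at the start; "wrist_torque": the same for the moment, N m; "width": finger opening in m.
Only numpy, scipy, OpenCV 4.12 (cv2) and the standard library are available. Lean on these libraries where they do the work, as an engineer would, in place of code of your own. Each camera call takes 0.05 s, during which the arm holds its last target.

## Working session

There is one attempt and no reset: what is moved stays moved. The work goes in short steps, Python scripts to look and compute and a tool call to move; the robot and the scene stay as the last step left them, time stands still between calls to the robot, and variables do not carry over. Pictures are saved under pics/ and viewed, and the job is handed in when it is done.

Besides the shell and the picture viewer there is one more tool, called after "Call:" by a JSON object that holds its "fn" and its "kwargs". step_arm: Moves the arm, as the interface text tells. Its arguments: {"type":"object","properties":{"commands":{"type":"array"},"fingers":{"type":"number"}},"required":["commands"]}

```bash
mkdir -p pics; ls
cat > h.py <<'E'
import numpy as np,cv2
from bench import robot
def snap(n,f):
    ci=robot.camera_info(n); p,d=robot.snapshot(n); cv2.imwrite('pics/'+f+'.png',p[:,:,::-1]); np.savez('pics/'+f+'.npz',p=p,d=d,**{k:np.array(ci[k]) for k in ci}); return p,d,ci
def load(f):
    z=np.load('pics/'+f+'.npz'); return z['p'],z['d'],z
def pts(d,ci):
    v,u=np.mgrid[:d.shape[0],:d.shape[1]]
    c=np.stack([(u-ci['cx'])/ci['fx']*d,(v-ci['cy'])/ci['fy']*d,d],-1)
    return (c-np.array(ci['t']))@np.array(ci['R'])
def ray(ci,u,v,z):
    R=np.array(ci['R']);C=-R.T@np.array(ci['t']);r=R.T@np.array([(u-ci['cx'])/ci['fx'],(v-ci['cy'])/ci['fy'],1]);return C+r*(z-C[2])/r[2]
E
python3 - <<'E'
from h import *
print(robot.get_obs())
for n in('scene','top'):
    p,d,ci=snap(n,n+'0'); print(n,ci)
E
```

```text
pics
{'time': 0.0, 'joint_positions': array([ 1.21686621e+00,  8.79466972e-02,  1.37226848e+00, -3.41008020e-05,
        1.68363464e+00, -1.03092508e-01]), 'qvel': array([ 1.75586877e-04, -1.35755764e-04,  1.00269952e-04, -2.73441733e-04,
       -8.06662858e-04, -7.08835215e-05]), 'joint_torque': array([-2.02814390e-04, -3.40168619e+01, -3.02425933e+01,  7.17417081e-02,
        3.27511621e-02, -1.72680684e-04]), 'tool_pos': array([0.13633717, 0.53226199, 0.21230152]), 'ee_rot': array([-1.57059775,  0.00224866,  1.31995514]), 'wrist_force': array([-0.37300557,  0.61814286, -0.44942683]), 'wrist_torque': array([0.00015072, 0.01092138, 0.03118292]), 'width': 0.09397740430688328}
scene {'fx': 392.0559042110916, 'fy': 392.0559042110916, 'cx': 260.6066139517178, 'cy': 183.22749805082157, 'R': array([[ 0.60718755, -0.79455463, -0.00249365],
       [-0.43892519, -0.33280111, -0.83461854],
       [ 0.66232014,  0.50786451, -0.55082273]]), 't': array([-0.29097126,  0.34911944,  0.53274466])}
top {'fx': 349.86769281653557, 'fy': 349.86769281653557, 'cx': 262.2790180249821, 'cy': 185.3597030638146, 'R': array([[ 0.01582755, -0.99975766,  0.01530095],
       [-0.99534535, -0.01720893, -0.09482344],
       [ 0.09506377, -0.0137289 , -0.99537651]]), 't': array([0.02683052, 0.55585537, 0.89476012])}
```

View pics/scene0.png

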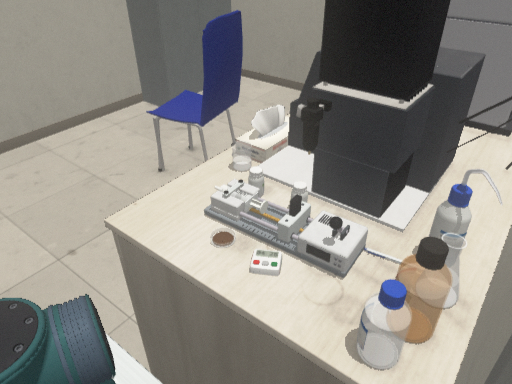

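View pics/top0.png

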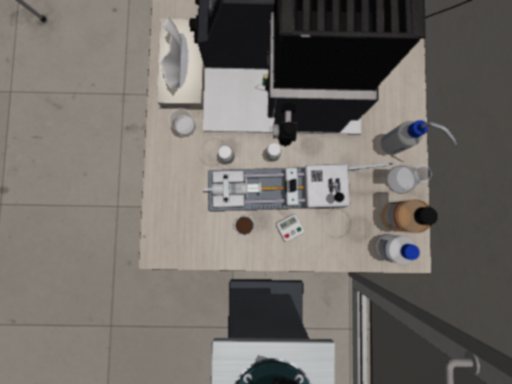

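The scene view shows the pump at centre, around (285,225), with the carriage tab near (295,203) and the lever ball near (337,224). In the top view the pump spans x 207–350 px, with its grip at (292,186) and the ball at (339,197). I'll enlarge both.

Run:
```python
from h import *
p,d,ci=load('top0'); c=p[150:250,195:365,::-1]; cv2.imwrite('pics/tz.png',cv2.resize(c,None,fx=4.7,fy=4.7,interpolation=cv2.INTER_CUBIC))
p,d,ci=load('scene0'); c=p[150:280,195:375,::-1]; cv2.imwrite('pics/sz.png',cv2.resize(c,None,fx=4.4,fy=4.4,interpolation=cv2.INTER_CUBIC))
p,d,ci=load('top0'); P=pts(d,ci)
Z=P[...,2]
for v in range(160,216,3): print(v,' '.join('%3d'%(1000*Z[v,u]) for u in range(200,358,4)))
```

```text
160   0   0   0  -3   0  -1  53  52  25  -1   0   0   1  -1   2   1   0   2  25  14   0  -2   1  -5   3  -1   0   1   0  -1   0  -1   0   0   1   1  -1   0   1   0
163  -2  -1  -1   0   0   0  10  15   0   0  -3   1   0   2  -1   0   1   0   1   1   0  -3   2   0   0   1   0  -2   0   0   2   0   0  -3   0  -2   3  -1  -2   0
166  -2   0  -2   0   2   0  -2  -1  -2  -2   0   0  -2   2  -1  -2   0   0  -1  -1  -1   2   0   0   0   1   0  61  60  65  60  62  61  60  62  62  61   0   5  10
169   0   0   1   0   0   1  -2   2   2  17  16  17  18  18  19  19  18  20  19  19  20  20  67  74  69  18  36  62  61  62  60  61  63  60  61  62  66   9   5   0
172   1   0  20  18  60  59  59  62  62  65  60  21  17  19  20  20  19  20  17  16  18  34  71  68  72  37  40  62  62  61  60  65  60  64  59  60  58  55   2   0
175   1   0  18  17  63  60  75  71  59  58  63  44  40  37  41  40  41  40  42  38  41  43  69  69  68  40  40  61  61  60  60  62  64  59  62  61  63  58   2  -2
178   3  -1  18  16  59  59  74  67  60  62  57  24  21  19  16  20  17  15  21  23  18 942  72  67  70  18  28  61 
[... 1315 characters left out ...]
  62  61  62  61  63  62 111  60  62   0   0
205   0   0   0  16  59  59  57  59  58  62  59  59  18  21  17  20  18  18  20  20  21  21  66  62  67  17  18  60  61  64  63  62  60  59  58  61  62  61  -1   0
208   1   0   0  17  20  20  18  18  19  22  22  19  15  19  19  21  19  17  17  20  20  19  19  17  16  16  16   8   1  41  -2  -1   0   0  -1   1   0  -1   3   0
211  -2   0   0  15   1   0   0  -1   0   0   0   1  -3   0  -2  -2   0   0  -1   2   0  -2   0   0   0   1   0   1  -1   2   0   0   0   0   2  -1   0   3  -3   0
214  -1   0   0  -1   2  -1   0   0   0   1   0   1   0   1   1   2   0   0   0   0   0   0   0   4  -2   3   0   0   0  -5  -1  -1   0  -1  -1  -1   1  -2   2  -2
```

View pics/tz.png

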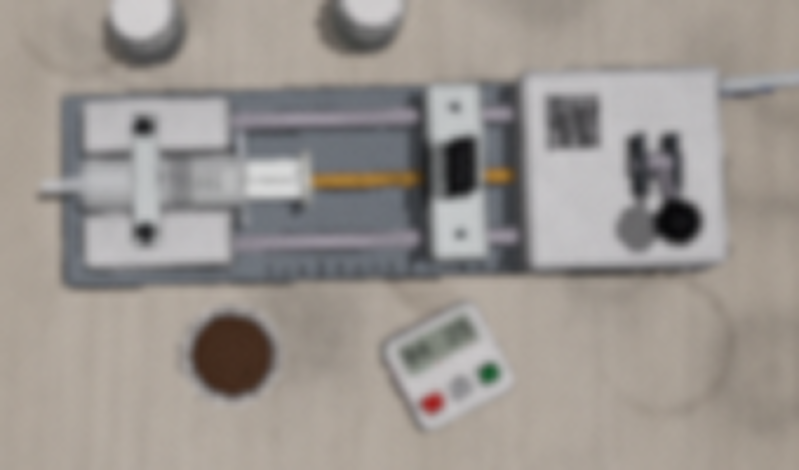

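View pics/sz.png

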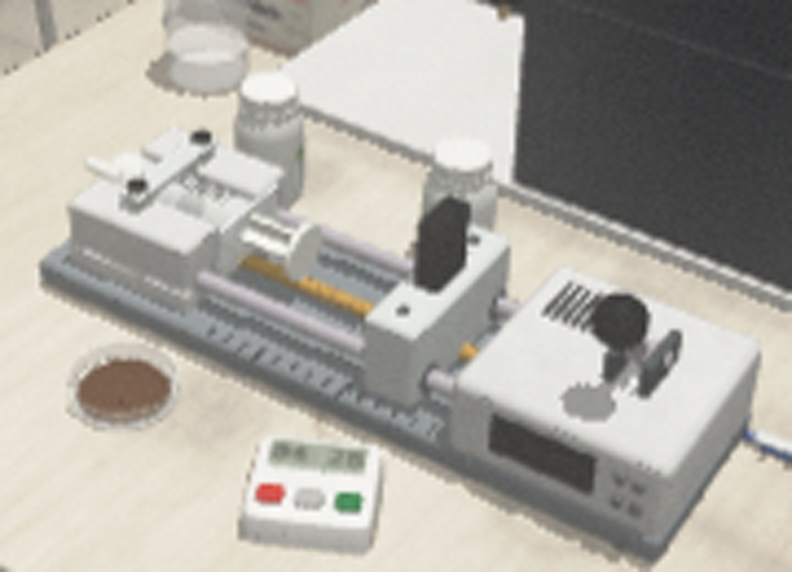

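Run:
```python
from h import *
p,d,ci=load('top0'); P=pts(d,ci);Z=P[...,2]
v,u=np.mgrid[:384,:512]
roi=(u>195)&(u<362)&(v>163)&(v<213)
def rect(m,z):
    m=m.astype(np.uint8);n,l,s,_=cv2.connectedComponentsWithStats(m);k=1+np.argmax(s[1:,4]);c,_=cv2.findContours((l==k).astype(np.uint8),cv2.RETR_EXTERNAL,cv2.CHAIN_APPROX_NONE)
    c=max(c,key=cv2.contourArea)[:,0]
    q=np.array([ray(ci,a,b,z)[:2] for a,b in c],np.float32)*1000
    r=cv2.minAreaRect(q);print(r,len(c)); return r
rect(roi&(Z>52)&(Z<68) if 0 else roi&(Z>.050)&(u>305),.062)
rect(roi&(Z>.010),.018)
m=roi&(Z>.095)&(u<320);print('grip',np.median(P[m],0),[P[m][:,i].min() for i in(0,1)],[P[m][:,i].max() for i in (0,1)])
uu,vv=u[m].mean(),v[m].mean();print(uu,vv,ray(ci,uu,vv,.108))
m=roi&(Z>.1)&(u>320);print('ball',u[m].mean(),v[m].mean(),P[m].mean(0),P[m][:,2].max(), ray(ci,u[m].mean(),v[m].mean(),.113))
m=roi&(Z>.067)&(u>280)&(u<305);print('block');rect(m,.07)
for r in range(182,194): print(r,' '.join('%d:%d'%(u_,1000*Z[r,u_]) for u_ in range(242,268)))
m=(v>135)&(v<166)&(u>205)&(u<290)&(Z>.04)
for s in (u<250,u>255):
  q=P[m&s];print('jar',q.mean(0),q[:,2].max())
```

```text
((554.7816772460938, -128.63673400878906), (109.6648178100586, 109.5224609375), 0.9361286759376526) 163
((550.77978515625, -2.45184326171875), (116.61194610595703, 385.2061462402344), 3.1255993843078613) 364
grip [ 0.5450581  -0.03431178  0.10787218] [np.float64(0.467784118146881), np.float64(-0.04417770813264692)] [np.float64(0.5643354121592418), np.float64(0.04867376599792745)]
283.21153846153845 185.75 [ 0.54745126 -0.01308139  0.108     ]
ball 338.87368421052633 196.61052631578949 [ 0.5195972  -0.13428015  0.16357672] 0.9429207953140718 [ 0.52326457 -0.14578301  0.113     ]
block
((549.8098754882812, -37.87493896484375), (93.2470932006836, 30.13266372680664), 0.941170871257782) 91
182 242:49 243:40 244:31 245:19 246:61 247:40 248:18 249:19 250:17 251:20 252:22 253:21 254:22 255:20 256:26 257:20 258:20 259:56 260:58 261:21 262:16 263:20 264:21 265:21 266:19 267:26
183 242:57 243:55 244:58 245:61 246:66 247:45 248:18 249:19 250:19 251:19 252:18 253:18 254:16 255:19 256:20 257:19 258:19 259:942 260:60 261:17 262:20 263:21 264:22 265:19 266:19 267:17
184 242:60 243:61 244:62 245:62 2
[... 1244 characters left out ...]
4:17 265:19 266:21 267:23
191 242:61 243:60 244:61 245:59 246:64 247:63 248:51 249:48 250:49 251:51 252:52 253:51 254:51 255:52 256:53 257:53 258:51 259:51 260:63 261:20 262:23 263:20 264:19 265:23 266:20 267:20
192 242:61 243:57 244:58 245:59 246:66 247:63 248:21 249:20 250:19 251:19 252:17 253:22 254:21 255:21 256:22 257:19 258:17 259:942 260:57 261:18 262:19 263:22 264:20 265:19 266:20 267:20
193 242:56 243:55 244:55 245:53 246:63 247:67 248:18 249:20 250:19 251:21 252:20 253:20 254:16 255:16 256:21 257:20 258:24 259:18 260:57 261:21 262:21 263:19 264:19 265:20 266:19 267:20
jar [0.62639874 0.12880759 0.08899811] 0.9429207953140718
jar [0.63336722 0.00568359 0.1450551 ] 0.9429207953140718
```

Run:
```python
from h import *
p,d,ci=load('top0'); P=pts(d,ci);Z=P[...,2]
m=(Z>.14)&(P[...,0]<.85)&(P[...,0]>.3)&(abs(P[...,1])<.3)&(Z<.6)
q=P[m];i=np.argsort(q[:,0])[:300:30];print(q[i].round(3))
for x in (.6,.65,.68,.7,.72,.75,.8):
  s=q[(q[:,0]<x)]; print(x,len(s), s.min(0).round(3) if len(s) else '', s.max(0).round(3) if len(s) else '')
snap('wrist','w0')
```

```text
[[ 0.382 -0.296  0.142]
 [ 0.392 -0.296  0.153]
 [ 0.401 -0.29   0.151]
 [ 0.41  -0.289  0.149]
 [ 0.477 -0.296  0.141]
 [ 0.626 -0.021  0.256]
 [ 0.626 -0.023  0.254]
 [ 0.627  0.007  0.249]
 [ 0.628 -0.016  0.216]
 [ 0.63  -0.005  0.271]]
0.6 148 [ 0.382 -0.3    0.14 ] [ 0.5   -0.285  0.154]
0.65 576 [ 0.382 -0.3    0.14 ] [0.65  0.025 0.291]
0.68 720 [ 0.382 -0.3    0.14 ] [0.68  0.025 0.292]
0.7 1513 [ 0.382 -0.3    0.14 ] [0.7   0.025 0.292]
0.72 11051 [ 0.382 -0.3    0.14 ] [0.72  0.03  0.502]
0.75 13247 [ 0.382 -0.3    0.14 ] [0.75  0.034 0.502]
0.8 14877 [ 0.382 -0.3    0.14 ] [0.8   0.036 0.502]
```

View pics/w0.png

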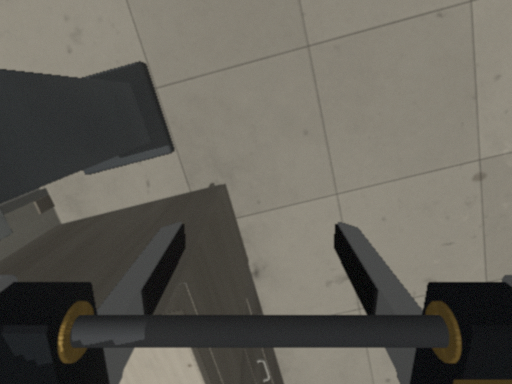

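```bash
python3 - <<'E'
from h import *
from scipy.spatial.transform import Rotation as Ro
o=robot.get_obs();ci=robot.camera_info('wrist')
R=np.array(ci['R']);C=-R.T@ci['t'];T=Ro.from_euler('xyz',o['ee_rot']).as_matrix()
print('cam in tool',T.T@(C-o['tool_pos']),(T.T@R.T).round(3), T.round(3), ci['fx'],ci['cx'],ci['cy'])
p,d,ci=load('scene0');P=pts(d,ci)
for (u,v) in [(311,110),(311,130),(311,145),(311,150),(318,104),(305,140)]: print(u,v,P[v,u].round(3))
E
python3 - <<'E'
import cv2;p=cv2.imread('pics/scene0.png')[80:220,260:440];cv2.imwrite('pics/sz2.png',cv2.resize(p,None,fx=4,fy=4))
E
```

```text
cam in tool [ 0.00161113 -0.17104742  0.08398695] [[ 1.     0.    -0.001]
 [ 0.001 -0.285  0.958]
 [-0.    -0.958 -0.285]] [[ 0.248 -0.001 -0.969]
 [ 0.969 -0.002  0.248]
 [-0.002 -1.     0.   ]] 309.5358581381934 259.178676485447 189.3007309128697
311 110 [ 0.631 -0.014  0.27 ]
311 130 [ 0.628 -0.019  0.228]
311 145 [ 0.629 -0.021  0.193]
311 150 [ 0.635 -0.019  0.178]
318 104 [ 0.64  -0.024  0.282]
305 140 [ 0.624 -0.008  0.203]
```

View pics/sz2.png

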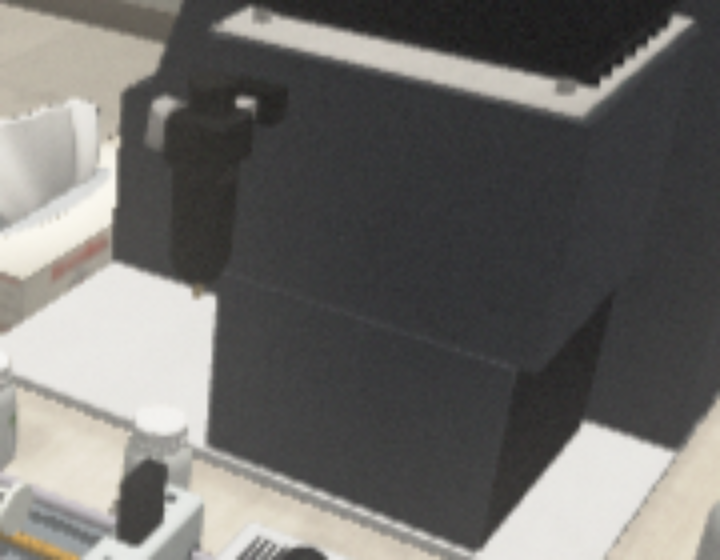

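Call:
{"fn": "step_arm", "kwargs": {"commands": [{"xyz": [0.03,-0.035,0.02],"twist": [0,0,2]},{"xyz": [0.055,-0.07,0.04],"twist": [0,0,4]},{"xyz": [0.08,-0.105,0.05],"twist": [0,0,6]},{"xyz": [0.1,-0.14,0.05],"twist": [0,0,8]},{"xyz": [0.125,-0.175,0.05],"twist": [0,0,10]},{"xyz": [0.15,-0.21,0.05],"twist": [0,0,12]},{"xyz": [0.17,-0.245,0.05],"twist": [0,0,14]},{"xyz": [0.195,-0.28,0.05],"twist": [0,0,15]},{"xyz": [0.22,-0.315,0.05],"twist": [0,0,15]},{"xyz": [0.24,-0.35,0.05],"twist": [0,0,15]},{"xyz": [0.26,-0.385,0.05],"twist": [0,0,15]},{"xyz": [0.28,-0.42,0.05],"twist": [0,0,15]}], "fingers": 110}}

```text
time: 1.15
tool_pos: [0.4097, 0.1234, 0.2634]
ee_rot: [-1.571, -0.0, 1.582]
wrist_force: [1.0, 1.2, 0.5]
width: 0.0534
```

Call:
{"fn": "step_arm", "kwargs": {"commands": [{"xyz": [0.02,-0.035,0],"twist": [0,0,0]},{"xyz": [0.035,-0.07,0],"twist": [0,0,0]},{"xyz": [0.05,-0.105,0],"twist": [0,0,0]},{"xyz": [0.07,-0.13,0],"twist": [0,0,0]},{"xyz": [0.08,-0.143,0],"twist": [0,0,0]},{"xyz": [0.08,-0.143,0],"twist": [0,0,0]},{"xyz": [0.08,-0.143,0],"twist": [0,0,0]},{"xyz": [0.08,-0.143,0],"twist": [0,0,0]}]}}

```text
time: 1.82
tool_pos: [0.4888, -0.0165, 0.2634]
ee_rot: [-1.57, -0.001, 1.583]
wrist_force: [1.2, -0.2, 0.7]
width: 0.0537
```

Run:
```python
from h import *
o=robot.get_obs();print({k:np.round(o[k],3) for k in('time','tool_pos','ee_rot','wrist_force','width','qvel')})
p,d,ci=snap('wrist','w1')
```

```text
{'time': np.float64(1.817), 'tool_pos': array([ 0.489, -0.016,  0.263]), 'ee_rot': array([-1.570e+00, -1.000e-03,  1.583e+00]), 'wrist_force': array([ 1.157, -0.171,  0.7  ]), 'width': np.float64(0.054), 'qvel': array([ 0.015, -0.014,  0.004, -0.003, -0.   , -0.003])}
```

View pics/w1.png

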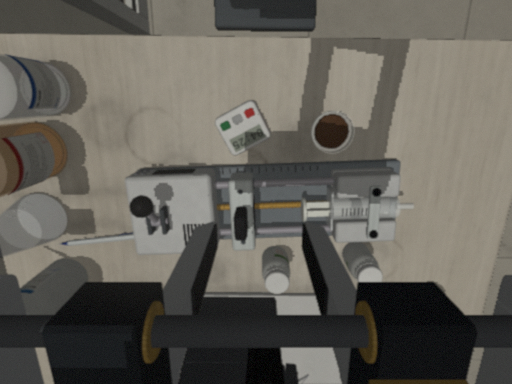

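The wrist view shows the pump clearly: housing on the left (130–215 px), carriage block at (243,213), disc edge at (304,209), ball at (141,206) and jars behind. Next I'll measure from it.

Run:
```python
from h import *
p,d,ci=load('w1'); P=pts(d,ci);Z=P[...,2]
v,u=np.mgrid[:384,:512]
def rect(m,z,name):
    m=m.astype(np.uint8);n,l,s,_=cv2.connectedComponentsWithStats(m);k=1+np.argmax(s[1:,4]);c,_=cv2.findContours((l==k).astype(np.uint8),cv2.RETR_EXTERNAL,cv2.CHAIN_APPROX_NONE)
    c=max(c,key=cv2.contourArea)[:,0]
    q=np.array([ray(ci,a,b,z)[:2] for a,b in c],np.float32)*1000
    r=cv2.minAreaRect(q);print(name,r,c.min(0),c.max(0),len(c)); return r
roi=(v>155)&(v<262)&(u>120)&(u<405)
rect(roi&(Z>.054)&(Z<.2)&(u<219),.062,'hous')
rect(roi&(Z>.065)&(Z<.2)&(u>222)&(u<260),.07,'block')
rect(roi&(Z>.095)&(Z<.2)&(u>222)&(u<260),.108,'grip')
m=roi&(Z>.095)&(Z<.2)&(u<180);rect(m,.118,'ball');print(u[m].mean(),v[m].mean(),P[m].max(0),P[m].mean(0))
rect(roi&(Z>.01)&(Z<.2)&(u>100),.018,'base')
rect(roi&(Z>.01)&(Z<.045)&(v<183)&(v>160),.018,'strip')
# base top front edge: fit
c=p[150:262,120:412,::-1];cv2.imwrite('pics/wz.png',cv2.resize(c,None,fx=2.7,fy=2.7,interpolation=cv2.INTER_CUBIC))
c=p[185:240,225:320,::-1];cv2.imwrite('pics/wz2.png',cv2.resize(c,None,fx=8,fy=8,interpolation=cv2.INTER_CUBIC))
for r in range(192,226,2): print(r,' '.join('%d:%d'%(a,1000*Z[r,a]) for a in range(296,312)))
```

```text
hous ((551.9998779296875, -125.98918151855469), (109.5848617553711, 108.57054138183594), 2.8005759716033936) [125 173] [215 254] 298
block ((548.68798828125, -35.7479133605957), (95.30966186523438, 30.118486404418945), 2.8087003231048584) [228 179] [255 250] 179
grip ((546.9663696289062, -35.674835205078125), (33.4107551574707, 14.884726524353027), 0.04322326183319092) [234 213] [247 240] 70
ball ((520.348876953125, -142.38905334472656), (24.157676696777344, 25.70462989807129), 0.6846001744270325) [130 196] [153 217] 68
141.6943820224719 206.7325842696629 [ 0.54146618 -0.13172995  0.12629314] [ 0.5200517  -0.14153125  0.11926794]
base ((557.5806274414062, -3.7667388916015625), (132.06890869140625, 392.8728942871094), 2.9264206886291504) [125 159] [404 254] 761
strip ((503.29705810546875, -3.8206329345703125), (29.72661018371582, 364.9932861328125), 0.6849226951599121) [135 161] [400 182] 565
192 296:19 297:19 298:19 299:20 300:18 301:21 302:20 303:19 304:20 305:20 306:20 307:19 308:20 309:19 310:19 311:18
194 296:19 297:19 298:20 299:20 300:20 301:20 302:19 303:19 304:20 305:18 306:2
[... 1090 characters left out ...]
9 297:20 298:19 299:20 300:18 301:39 302:49 303:59 304:64 305:65 306:65 307:51 308:50 309:51 310:50 311:52
216 296:18 297:20 298:20 299:19 300:19 301:19 302:49 303:59 304:65 305:65 306:65 307:52 308:51 309:52 310:50 311:51
218 296:19 297:19 298:20 299:20 300:18 301:20 302:51 303:60 304:63 305:64 306:64 307:20 308:21 309:17 310:19 311:19
220 296:19 297:20 298:19 299:20 300:19 301:18 302:20 303:60 304:63 305:62 306:60 307:19 308:18 309:19 310:20 311:19
222 296:20 297:20 298:18 299:19 300:20 301:20 302:19 303:19 304:19 305:256 306:256 307:256 308:257 309:256 310:18 311:20
224 296:19 297:19 298:20 299:19 300:18 301:19 302:20 303:256 304:256 305:256 306:260 307:258 308:259 309:260 310:259 311:260
```

View pics/wz2.png

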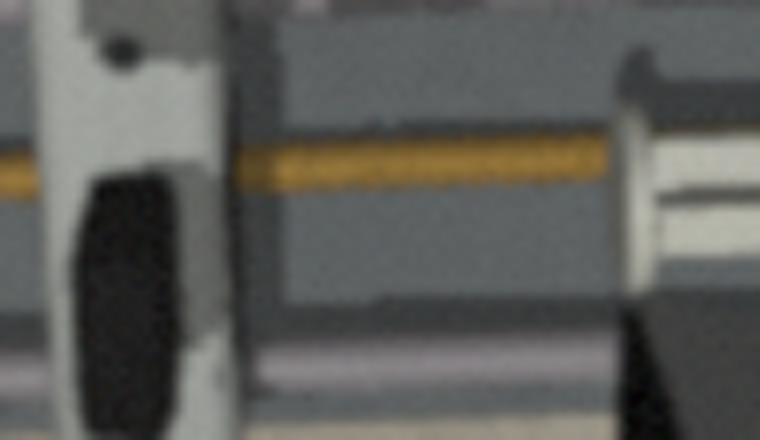

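View pics/wz.png

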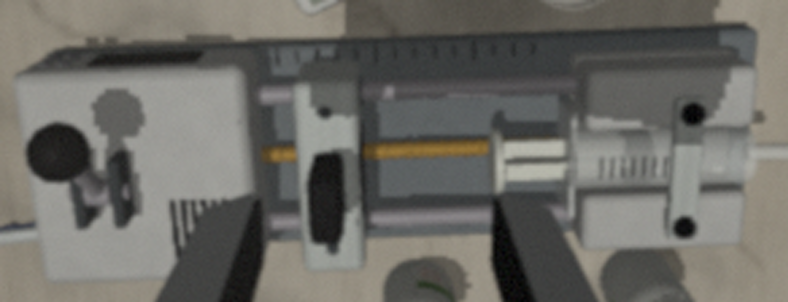

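Run:
```python
from h import *
p,d,ci=load('w1'); P=pts(d,ci)
for u,v,z in [(303.2,212,.065),(303.2,216,.065),(306.5,212,.065),(301,208,.040),(302,208,.05)]: print(ray(ci,u,v,z).round(4))
for v in (208,212,216): print([P[v,u].round(4).tolist() for u in(302,303,304,305,306)])
for u,v in [(255,195),(255.5,205),(256,240)]: print('blk edge',ray(ci,u,v,.07).round(4))
print(-np.array(ci['R']).T@ci['t'])
g=cv2.cvtColor(p,cv2.COLOR_RGB2GRAY)
for v in (190,195,200,206,210): print(v,g[v,222:262])
for v in (206,210,214): print(v,g[v,296:312])
```

```text
[0.5444 0.0417 0.065 ]
[0.5499 0.042  0.065 ]
[0.5444 0.0459 0.065 ]
[0.5481 0.0423 0.04  ]
[0.5445 0.0421 0.05  ]
[[0.5447, 0.0422, 0.0494], [0.5408, 0.0419, 0.0602], [0.5397, 0.0427, 0.0632], [0.5395, 0.0439, 0.0636], [0.5395, 0.0452, 0.0636]]
[[0.5496, 0.0422, 0.0513], [0.5463, 0.0422, 0.06], [0.544, 0.0425, 0.0661], [0.5446, 0.0441, 0.0644], [0.5439, 0.045, 0.0662]]
[[0.556, 0.0428, 0.0493], [0.552, 0.0426, 0.0596], [0.5497, 0.0429, 0.0655], [0.5498, 0.0442, 0.0651], [0.5495, 0.0454, 0.0658]]
blk edge [ 0.5209 -0.0198  0.07  ]
blk edge [ 0.534  -0.0191  0.07  ]
blk edge [ 0.5818 -0.018   0.07  ]
[ 0.40535217 -0.0160179   0.43454602]
190 [ 94 101  98  98  96  99 111 130 149 157 160 163 159 151 136 101  71  54
  48  56  75  92  96  97 100 100 100  98  94  86  76  67  62  59  59  60
  64  78  92  95]
195 [ 94  99  97  97  96  96 102 116 144 153 161 160 162 163 161 163 160 158
 159 159 160 160 159 160 161 163 163 157 145 127 100  69  55  61  62  61
  58  63  77  95]
200 [ 80  95  98  97  98  95  97 112 141 154 158 160 160 160 160 161 160 160
 160 160 159 158 158 160 161 160 162 159 150 132 106  62  46  58  62  61
  61  64  74  84]
206 [110 102 100 108 112 110 108 116 131 149 157 159 164 158 144 129 115 105
  94  91  84  67  66  78  89  95  98 102 109 118  98  55  52  71  76  75
  80  98 118 119]
210 [ 76  81  95  98  96  95  93  96 119 145 156 157 146 105  53  26  23  25
  22  25  18  22  21  24  43  74  97  98  98  92  76  48  42  50  62  61
  60  63  79  94]
206 [106 103 104 103  98  88  91 122 155 158 161 175 181 178 177 178]
210 [ 98  97  99  98  93  87  92 128 169 174 155 117 108 110 109 111]
214 [ 98  97  96  97  92  87  91 124 163 174 164 158 175 180 180 180]
```

Call:
{"fn": "step_arm", "kwargs": {"commands": [{"xyz": [0.02,-0.008,-0.03],"twist": [0,-3,1]},{"xyz": [0.04,-0.015,-0.06],"twist": [0,-6,2]},{"xyz": [0.059,-0.0195,-0.09],"twist": [0,-9,2]},{"xyz": [0.059,-0.0195,-0.12],"twist": [0,-10,2]},{"xyz": [0.059,-0.0195,-0.12],"twist": [0,-10,2]},{"xyz": [0.059,-0.0195,-0.12],"twist": [0,-10,2]},{"xyz": [0.059,-0.0195,-0.12],"twist": [0,-10,2]}]}}

```text
time: 2.45
tool_pos: [0.5494, -0.0364, 0.1463]
ee_rot: [-1.749, 0.006, 1.618]
wrist_force: [0.4, 0.3, 0.8]
width: 0.0536
```

Run:
```python
from h import *
o=robot.get_obs();print({k:np.round(o[k],4) for k in('time','tool_pos','ee_rot','wrist_force','width','qvel')})
snap('scene','s2')
c=cv2.imread('pics/s2.png')[60:290,180:440];cv2.imwrite('pics/s2z.png',cv2.resize(c,None,fx=2.6,fy=2.6))
```

```text
{'time': np.float64(2.45), 'tool_pos': array([ 0.5494, -0.0364,  0.1463]), 'ee_rot': array([-1.7488,  0.0056,  1.6179]), 'wrist_force': array([0.396 , 0.3102, 0.77  ]), 'width': np.float64(0.0536), 'qvel': array([-0.0053, -0.0109, -0.0464, -0.0015, -0.0054, -0.0013])}
```

View pics/s2z.png

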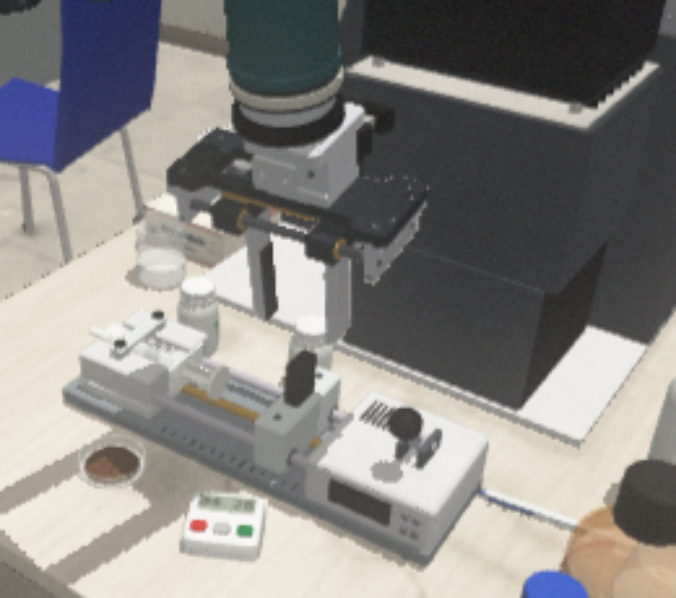

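The gripper hangs over the grip tab, near (300,375) in the crop, with jaws along pump y and clear of the nozzle behind. I'll descend.

Call:
{"fn": "step_arm", "kwargs": {"commands": [{"xyz": [-0.001,0,-0.02],"twist": [0,0,0]},{"xyz": [-0.001,0,-0.04],"twist": [0,0,0]},{"xyz": [-0.001,0,-0.055],"twist": [0,0,0]},{"xyz": [-0.001,0,-0.055],"twist": [0,0,0]},{"xyz": [-0.001,0,-0.055],"twist": [0,0,0]}]}}

```text
time: 2.92
tool_pos: [0.5486, -0.0371, 0.0907]
ee_rot: [-1.748, 0.005, 1.617]
wrist_force: [0.5, 0.7, -0.2]
width: 0.0537
```

Call:
{"fn": "step_arm", "kwargs": {"commands": [{"xyz": [0,0,0],"twist": [0,0,0]},{"xyz": [0,0,0],"twist": [0,0,0]},{"xyz": [0,0,0],"twist": [0,0,0]},{"xyz": [0,0,0],"twist": [0,0,0]},{"xyz": [0,0,0],"twist": [0,0,0]},{"xyz": [0,0,0],"twist": [0,0,0]}], "fingers": 255}}

```text
time: 3.42
tool_pos: [0.5474, -0.0372, 0.0888]
ee_rot: [-1.746, 0.005, 1.616]
wrist_force: [-0.5, -0.1, 0.1]
width: 0.0167
```

Run:
```python
from h import *
o=robot.get_obs();print({k:np.round(o[k],4) for k in('time','tool_pos','ee_rot','wrist_force','width','qvel','wrist_torque')})
p,d,ci=snap('wrist','w3')
```

```text
{'time': np.float64(3.4167), 'tool_pos': array([ 0.5474, -0.0372,  0.0888]), 'ee_rot': array([-1.7456,  0.0049,  1.6163]), 'wrist_force': array([-0.4987, -0.1046,  0.1259]), 'width': np.float64(0.0167), 'qvel': array([ 0.0004,  0.0034,  0.0048, -0.0012,  0.0004, -0.0014]), 'wrist_torque': array([-0.0098,  0.052 ,  0.0189])}
```

View pics/w3.png

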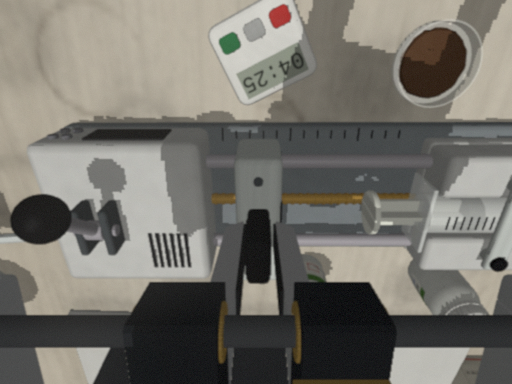

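The fingers straddle the tab at (258,250), the block front edge shows at 281 px and the disc face at about 362 px. I'll let the fingers finish closing, then measure.

Call:
{"fn": "step_arm", "kwargs": {"commands": [{"xyz": [0,0,0],"twist": [0,0,0]},{"xyz": [0,0,0],"twist": [0,0,0]},{"xyz": [0,0,0],"twist": [0,0,0]}]}}

```text
time: 3.72
tool_pos: [0.5474, -0.0373, 0.0888]
ee_rot: [-1.746, 0.005, 1.616]
wrist_force: [-0.5, -1.2, 1.4]
width: 0.0135
```

Run:
```python
from h import *
o=robot.get_obs();print({k:np.round(o[k],4) for k in('time','tool_pos','ee_rot','wrist_force','width','wrist_torque')})
p,d,ci=snap('wrist','w4');P=pts(d,ci);Z=P[...,2]
g=cv2.cvtColor(p,cv2.COLOR_RGB2GRAY)
for v in (165,175,185,205,210): print(v,'R',g[v,272:292],'L',g[v,228:242], (1000*Z[v,272:292]).astype(int))
for v in range(192,234,4): print(v,[(u,(1000*P[v,u]).round(1).tolist()) for u in range(358,376,2)])
c=p[130:250,220:440,::-1];cv2.imwrite('pics/w4z.png',cv2.resize(c,None,fx=3.6,fy=3.6,interpolation=cv2.INTER_CUBIC))
```

```text
{'time': np.float64(3.7167), 'tool_pos': array([ 0.5474, -0.0373,  0.0888]), 'ee_rot': array([-1.7456,  0.0051,  1.6163]), 'wrist_force': array([-0.4736, -1.187 ,  1.4151]), 'width': np.float64(0.0135), 'wrist_torque': array([0.0915, 0.1482, 0.0873])}
165 R [117 120 122 119 117 117 116 114 112 109 104  98  92  93  95  94  92  94
  92  95] L [ 94  93  94  92  95  94  89  94  97 107 110 110 113 115] [70 69 70 69 69 70 69 68 68 67 68 66 40 41 41 41 41 39 40 39]
175 R [120 122 119 121 120 116 115 113 111 108 100  88  78  72  74  68  73  73
  75  72] L [ 73  73  75  74  74  73  77  82  94 105 109 113 112 116] [69 70 69 71 69 70 70 69 69 68 68 66 20 19 19 18 20 19 20 18]
185 R [119 120 119 118 118 118 115 113 111 105  97  82  72  76  73  75  72  75
  76  75] L [ 74  73  73  72  75  74  74  78  87 101 107 109 112 116] [70 70 69 69 69 70 70 69 69 68 68 66 19 19 20 20 20 19 19 19]
205 R [121 118 120 119 119 116 113 110 102  75  42  47  69  73  72  75  74  78
  92 110] L [114 117 115 116 115 115 117 118 107 101 104 109 110 115] [69 69 69 70 69 69 69 68 68 68 67 66 19 19 20 20 19 19 19 19]
210 
[... 2333 characters left out ...]
5.6, 52.6, 19.8]), (364, [559.0, 43.1, 46.2]), (366, [556.4, 42.9, 50.1]), (368, [554.4, 43.0, 53.2]), (370, [551.7, 42.6, 57.5]), (372, [549.2, 42.3, 61.2]), (374, [547.6, 42.5, 63.8])]
228 [(358, [580.0, 50.0, 19.5]), (360, [579.2, 51.3, 20.6]), (362, [579.6, 53.3, 19.8]), (364, [561.3, 43.0, 48.0]), (366, [559.2, 43.2, 51.1]), (368, [556.4, 42.7, 55.4]), (370, [554.5, 42.9, 58.2]), (372, [551.8, 42.5, 62.2]), (374, [550.3, 42.8, 64.5])]
232 [(358, [583.7, 50.6, 20.0]), (360, [584.1, 52.6, 19.3]), (362, [583.5, 54.0, 20.1]), (364, [583.0, 55.4, 20.8]), (366, [583.9, 57.8, 19.3]), (368, [559.8, 43.4, 55.5]), (370, [556.3, 42.6, 60.5]), (372, [554.9, 43.0, 62.6]), (374, [553.9, 43.7, 64.0])]
```

View pics/w4z.png

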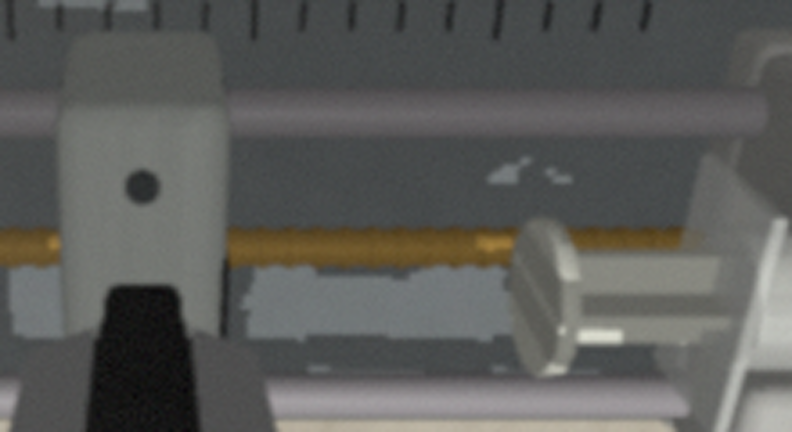

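Call:
{"fn": "step_arm", "kwargs": {"commands": [{"xyz": [-0.0003,0.006,0],"twist": [0,0,0]},{"xyz": [-0.0006,0.013,0],"twist": [0,0,0]},{"xyz": [-0.001,0.02,0],"twist": [0,0,0]},{"xyz": [-0.0013,0.027,0],"twist": [0,0,0]},{"xyz": [-0.0016,0.034,0],"twist": [0,0,0]},{"xyz": [-0.002,0.041,0],"twist": [0,0,0]},{"xyz": [-0.0023,0.047,0],"twist": [0,0,0]},{"xyz": [-0.0025,0.052,0],"twist": [0,0,0]},{"xyz": [-0.0027,0.055,0],"twist": [0,0,0]},{"xyz": [-0.0027,0.055,0],"twist": [0,0,0]},{"xyz": [-0.0027,0.055,0],"twist": [0,0,0]}]}}

```text
time: 4.68
tool_pos: [0.5447, 0.0191, 0.0887]
ee_rot: [-1.746, 0.003, 1.617]
wrist_force: [-0.8, 1.9, 4.5]
width: 0.0135
```

Run:
```python
from h import *
for i in range(1):
  o=robot.get_obs();print({k:np.round(o[k],4) for k in('time','tool_pos','ee_rot','wrist_force','width','wrist_torque')})
p,d,ci=snap('wrist','w5');P=pts(d,ci);Z=P[...,2]
for v in (185,200,205,208,211,214): print(v,[(u,(1000*P[v,u]).round(1).tolist()) for u in range(277,300)][0:23:2])
c=p[130:260,220:350,::-1];cv2.imwrite('pics/w5z.png',cv2.resize(c,None,fx=4.6,fy=4.6,interpolation=cv2.INTER_CUBIC))
```

```text
{'time': np.float64(4.6833), 'tool_pos': array([0.5447, 0.0191, 0.0887]), 'ee_rot': array([-1.7457,  0.0027,  1.617 ]), 'wrist_force': array([-0.7565,  1.9186,  4.5145]), 'width': np.float64(0.0135), 'wrist_torque': array([0.5161, 0.0974, 0.1777])}
185 [(277, [515.8, 30.3, 69.3]), (279, [515.8, 31.5, 69.2]), (281, [432.7, 16.0, 242.6]), (283, [517.4, 34.3, 65.8]), (285, [539.4, 40.7, 19.6]), (287, [539.5, 42.4, 19.2]), (289, [539.6, 44.0, 18.8]), (291, [539.2, 45.5, 19.6]), (293, [539.1, 47.1, 19.6]), (295, [538.7, 48.6, 20.2]), (297, [538.7, 50.2, 20.1]), (299, [539.0, 52.0, 19.3])]
200 [(277, [526.2, 31.0, 69.8]), (279, [525.8, 32.2, 70.4]), (281, [527.0, 33.7, 68.0]), (283, [529.3, 35.5, 63.6]), (285, [545.4, 40.2, 33.6]), (287, [546.3, 42.0, 31.9]), (289, [539.8, 42.0, 43.8]), (291, [532.5, 41.6, 57.2]), (293, [532.2, 42.9, 57.6]), (295, [532.3, 44.3, 57.3]), (297, [536.4, 46.9, 49.6]), (299, [535.9, 48.2, 50.4])]
205 [(277, [529.5, 31.2, 70.3]), (279, [530.3, 32.6, 68.8]), (281, [530.4, 33.9, 68.5]), (283, [530.9, 35.3, 67.5]), (285, [557.1, 42.1, 20.7]), (287, [557.6, 43.9, 19.
[... 495 characters left out ...]
1.6, 48.6, 51.8])]
211 [(277, [534.7, 31.6, 68.9]), (279, [534.5, 32.9, 69.2]), (281, [534.6, 34.2, 68.9]), (283, [535.6, 35.7, 67.1]), (285, [563.3, 42.7, 19.9]), (287, [563.6, 44.5, 19.1]), (289, [547.6, 42.5, 46.4]), (291, [539.2, 41.9, 60.6]), (293, [537.7, 42.9, 63.0]), (295, [537.8, 44.3, 62.8]), (297, [537.5, 45.6, 63.2]), (299, [544.8, 49.1, 50.6])]
214 [(277, [536.3, 31.7, 70.1]), (279, [536.6, 33.0, 69.5]), (281, [537.1, 34.4, 68.5]), (283, [538.3, 36.0, 66.5]), (285, [565.7, 42.9, 20.6]), (287, [566.5, 44.7, 19.1]), (289, [548.9, 42.4, 48.4]), (291, [541.6, 42.1, 60.6]), (293, [539.6, 43.0, 63.8]), (295, [539.5, 44.4, 63.8]), (297, [540.0, 45.8, 62.9]), (299, [544.3, 48.5, 55.6])]
```

View pics/w5z.png

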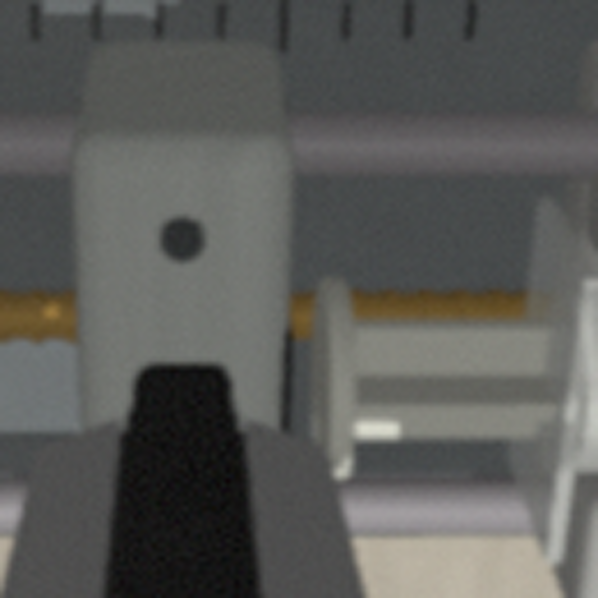

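The carriage is now about 6–7 mm short of the disc: block edge at 283 px, disc face at about 289 px. I'll creep forward and watch the force.

Call:
{"fn": "step_arm", "kwargs": {"commands": [{"xyz": [0,0.001,0],"twist": [0,0,0]},{"xyz": [-0.0001,0.002,0],"twist": [0,0,0]},{"xyz": [-0.0001,0.003,0],"twist": [0,0,0]},{"xyz": [-0.0002,0.004,0],"twist": [0,0,0]}]}}

```text
time: 5.07
tool_pos: [0.5446, 0.0212, 0.0887]
ee_rot: [-1.746, 0.006, 1.616]
wrist_force: [-1.0, -2.8, 5.2]
width: 0.0136
```

Call:
{"fn": "step_arm", "kwargs": {"commands": [{"xyz": [0,0.0005,0],"twist": [0,0,0]},{"xyz": [0,0.0005,0],"twist": [0,0,0]}]}}

```text
time: 5.23
tool_pos: [0.5445, 0.0221, 0.0887]
ee_rot: [-1.746, 0.005, 1.616]
wrist_force: [-1.6, -1.5, 5.0]
width: 0.0138
```

Run:
```python
from h import *
o=robot.get_obs();print({k:np.round(o[k],4) for k in('time','tool_pos','ee_rot','wrist_force','width','wrist_torque')})
p,d,ci=snap('wrist','w6');P=pts(d,ci)
for v in (200,205,210,214): print(v,[(u,(1000*P[v,u]).round(1).tolist()) for u in range(279,294,1)])
c=p[130:260,220:350,::-1];cv2.imwrite('pics/w6z.png',cv2.resize(c,None,fx=4.6,fy=4.6,interpolation=cv2.INTER_CUBIC))
```

```text
{'time': np.float64(5.2333), 'tool_pos': array([0.5445, 0.0221, 0.0887]), 'ee_rot': array([-1.7456,  0.0053,  1.6162]), 'wrist_force': array([-1.6347, -1.5399,  4.954 ]), 'width': np.float64(0.0138), 'wrist_torque': array([0.0191, 0.1275, 0.0926])}
200 [(279, [526.1, 35.3, 69.5]), (280, [526.4, 35.9, 69.0]), (281, [526.5, 36.6, 68.6]), (282, [527.5, 37.4, 66.8]), (283, [529.2, 38.4, 63.5]), (284, [546.3, 42.5, 31.8]), (285, [540.0, 42.0, 43.5]), (286, [535.4, 41.8, 51.9]), (287, [532.7, 41.9, 56.8]), (288, [532.7, 42.5, 56.8]), (289, [532.2, 43.1, 57.6]), (290, [532.7, 43.9, 56.6]), (291, [532.5, 44.6, 57.0]), (292, [532.7, 45.3, 56.6]), (293, [536.1, 46.9, 50.2])]
205 [(279, [530.2, 35.6, 68.7]), (280, [530.0, 36.2, 69.0]), (281, [530.1, 36.9, 68.9]), (282, [530.5, 37.6, 67.9]), (283, [530.9, 38.3, 67.2]), (284, [547.7, 42.3, 37.1]), (285, [543.1, 42.1, 45.4]), (286, [538.5, 41.9, 53.6]), (287, [535.5, 41.9, 58.9]), (288, [534.3, 42.4, 60.8]), (289, [534.7, 43.1, 60.1]), (290, [535.1, 43.9, 59.4]), (291, [534.8, 44.5, 59.9]), (292, [534.1, 45.1, 60.9]), (293, [539.2, 47.0, 51.8])]
210 [(279, [533.8, 35.8, 69.0]), (280, [533.9, 36.5, 68.7]), (281, [534.1, 37.2, 68.3]), (282, [534.1, 37.9, 68.3]), (283, [534.9, 38.7, 66.8]), (284, [551.5, 42.6, 38.2]), (285, [546.6, 42.3, 46.6]), (286, [541.8, 42.1, 54.7]), (287, [537.7, 41.9, 61.8]), (288, [537.5, 42.6, 62.0]), (289, [537.1, 43.2, 62.6]), (290, [537.4, 43.9, 62.1]), (291, [537.2, 44.5, 62.4]), (292, [536.5, 45.0, 63.5]), (293, [543.0, 47.4, 52.2])]
214 [(279, [536.5, 36.0, 69.5]), (280, [537.1, 36.8, 68.5]), (281, [537.6, 37.5, 67.4]), (282, [537.4, 38.1, 67.9]), (283, [537.6, 38.8, 67.5]), (284, [553.9, 42.6, 40.1]), (285, [549.1, 42.4, 48.1]), (286, [544.3, 42.2, 56.1]), (287, [540.2, 42.1, 62.9]), (288, [539.6, 42.6, 63.8]), (289, [539.7, 43.3, 63.6]), (290, [540.0, 44.0, 63.1]), (291, [539.8, 44.7, 63.3]), (292, [539.4, 45.3, 63.9]), (293, [545.1, 47.4, 54.3])]
```

View pics/w6z.png

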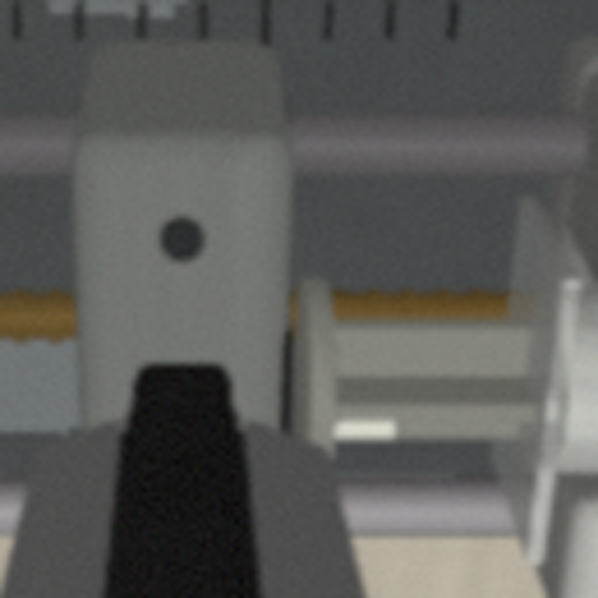

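Call:
{"fn": "step_arm", "kwargs": {"commands": [{"xyz": [0,0.0005,0],"twist": [0,0,0]},{"xyz": [-0.0001,0.001,0],"twist": [0,0,0]},{"xyz": [-0.0001,0.0015,0],"twist": [0,0,0]},{"xyz": [-0.0001,0.0015,0],"twist": [0,0,0]}]}}

```text
time: 5.62
tool_pos: [0.5445, 0.0237, 0.0888]
ee_rot: [-1.746, 0.005, 1.616]
wrist_force: [-1.1, -1.5, 5.2]
width: 0.0137
```

Call:
{"fn": "step_arm", "kwargs": {"commands": [{"xyz": [0,0.0005,0],"twist": [0,0,0]},{"xyz": [0,0.0005,0],"twist": [0,0,0]}]}}

```text
time: 5.78
tool_pos: [0.5444, 0.0242, 0.0887]
ee_rot: [-1.746, 0.005, 1.616]
wrist_force: [-0.5, -1.9, 5.2]
width: 0.0141
```

Call:
{"fn": "step_arm", "kwargs": {"commands": [{"xyz": [0,0.0005,0],"twist": [0,0,0]},{"xyz": [0,0.0005,0],"twist": [0,0,0]}]}}

```text
time: 5.95
tool_pos: [0.5444, 0.0247, 0.0887]
ee_rot: [-1.746, 0.005, 1.616]
wrist_force: [-1.0, -2.0, 5.5]
width: 0.0135
```

Call:
{"fn": "step_arm", "kwargs": {"commands": [{"xyz": [0,0.0004,0],"twist": [0,0,0]},{"xyz": [0,0.0004,0],"twist": [0,0,0]}]}}

```text
time: 6.12
tool_pos: [0.5444, 0.025, 0.0888]
ee_rot: [-1.746, 0.005, 1.616]
wrist_force: [-1.6, -1.5, 4.9]
width: 0.0138
```

Call:
{"fn": "step_arm", "kwargs": {"commands": [{"xyz": [0,0.0004,0],"twist": [0,0,0]},{"xyz": [0,0.0004,0],"twist": [0,0,0]}]}}

```text
time: 6.28
tool_pos: [0.5444, 0.0255, 0.0887]
ee_rot: [-1.746, 0.005, 1.616]
wrist_force: [-2.0, -2.4, 5.3]
width: 0.014
```

Run:
```python
from h import *
o=robot.get_obs();print({k:np.round(o[k],4) for k in('time','tool_pos','wrist_force','wrist_torque')})
p,d,ci=snap('wrist','w7');P=pts(d,ci)
for v in (205,210,214): print(v,[(u,(1000*P[v,u]).round(1).tolist()) for u in range(281,293,1)])
c=p[180:250,260:330,::-1];cv2.imwrite('pics/w7z.png',cv2.resize(c,None,fx=8,fy=8,interpolation=cv2.INTER_CUBIC))
```

```text
{'time': np.float64(6.2833), 'tool_pos': array([0.5444, 0.0255, 0.0887]), 'wrist_force': array([-1.9998, -2.3875,  5.3336]), 'wrist_torque': array([0.0176, 0.2113, 0.0131])}
205 [(281, [529.8, 40.2, 68.9]), (282, [530.3, 41.0, 68.1]), (283, [530.3, 41.6, 68.1]), (284, [534.6, 43.1, 60.4]), (285, [534.7, 43.8, 60.1]), (286, [534.6, 44.5, 60.3]), (287, [534.7, 45.2, 60.0]), (288, [432.4, 22.8, 242.6]), (289, [539.7, 47.7, 50.8]), (290, [539.7, 48.4, 50.8]), (291, [539.7, 49.1, 50.8]), (292, [539.3, 49.8, 51.4])]
210 [(281, [534.1, 40.6, 67.9]), (282, [534.0, 41.2, 68.2]), (283, [535.1, 42.1, 66.2]), (284, [537.0, 43.1, 62.9]), (285, [536.6, 43.7, 63.5]), (286, [537.0, 44.5, 62.7]), (287, [536.7, 45.1, 63.3]), (288, [543.5, 47.3, 51.5]), (289, [543.7, 48.0, 51.1]), (290, [543.3, 48.7, 51.6]), (291, [543.6, 49.5, 51.1]), (292, [544.0, 50.3, 50.4])]
214 [(281, [537.6, 40.9, 67.2]), (282, [537.6, 41.6, 67.1]), (283, [538.1, 42.3, 66.2]), (284, [540.3, 43.4, 62.6]), (285, [539.4, 43.9, 64.0]), (286, [539.6, 44.7, 63.5]), (287, [539.0, 45.2, 64.5]), (288, [544.9, 47.2, 54.6]), (289, [544.8, 47.8, 54.8]), (290, [544.7, 48.5, 54.8]), (291, [544.2, 49.1, 55.6]), (292, [544.0, 49.8, 56.0])]
```

View pics/w7z.png

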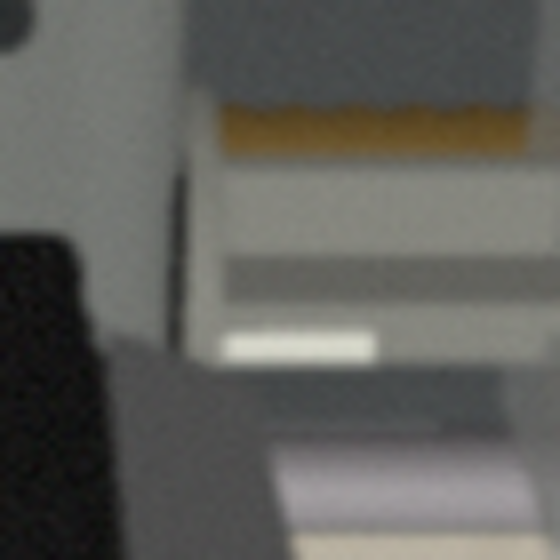

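Visually the carriage is at, or within a millimetre of, the disc. The force is still at friction level, about 2 N, so I'll continue in finer steps.

Call:
{"fn": "step_arm", "kwargs": {"commands": [{"xyz": [0,0.0003,0],"twist": [0,0,0]},{"xyz": [0,0.0003,0],"twist": [0,0,0]}]}}

```text
time: 6.5
tool_pos: [0.5444, 0.0256, 0.0887]
ee_rot: [-1.745, 0.006, 1.616]
wrist_force: [-1.5, -2.4, 5.3]
width: 0.0137
```

Call:
{"fn": "step_arm", "kwargs": {"commands": [{"xyz": [0,0.0003,0],"twist": [0,0,0]},{"xyz": [0,0.0003,0],"twist": [0,0,0]}]}}

```text
time: 6.67
tool_pos: [0.5444, 0.0256, 0.0887]
ee_rot: [-1.745, 0.006, 1.616]
wrist_force: [-1.5, -3.9, 4.7]
width: 0.0136
```

Call:
{"fn": "step_arm", "kwargs": {"commands": [{"xyz": [0,0.0002,0],"twist": [0,0,0]},{"xyz": [0,0.0002,0],"twist": [0,0,0]}]}}

```text
time: 6.83
tool_pos: [0.5444, 0.0255, 0.0887]
ee_rot: [-1.745, 0.007, 1.616]
wrist_force: [-1.6, -4.4, 5.1]
width: 0.0141
```

Contact is confirmed: y force rises to −4.4 N with the position stalled at 0.0256, well below 12 N. I'll release and rise straight up.

Call:
{"fn": "step_arm", "kwargs": {"commands": [{"xyz": [0,0,0],"twist": [0,0,0]},{"xyz": [0,0,0],"twist": [0,0,0]},{"xyz": [0,0,0],"twist": [0,0,0]},{"xyz": [0,0,0],"twist": [0,0,0]},{"xyz": [0,0,0],"twist": [0,0,0]}], "fingers": 130}}

```text
time: 7.25
tool_pos: [0.5439, 0.0267, 0.0878]
ee_rot: [-1.744, 0.004, 1.617]
wrist_force: [0.6, 0.6, 1.1]
width: 0.0433
```

Run:
```python
from h import *
o=robot.get_obs();print({k:np.round(o[k],4) for k in('time','tool_pos','wrist_force','width')})
p,d,ci=snap('wrist','w8');P=pts(d,ci)
for v in (205,210,214): print(v,[(u,(1000*P[v,u]).round(1).tolist()) for u in range(281,293,1)])
c=p[130:260,200:350,::-1];cv2.imwrite('pics/w8z.png',cv2.resize(c,None,fx=4.5,fy=4.5,interpolation=cv2.INTER_CUBIC))
```

```text
{'time': np.float64(7.25), 'tool_pos': array([0.5439, 0.0267, 0.0878]), 'wrist_force': array([0.6022, 0.5868, 1.072 ]), 'width': np.float64(0.0433)}
205 [(281, [529.6, 41.5, 67.4]), (282, [533.8, 43.0, 59.8]), (283, [534.5, 43.8, 58.6]), (284, [533.9, 44.3, 59.7]), (285, [533.7, 45.0, 59.9]), (286, [538.7, 46.7, 50.8]), (287, [537.9, 47.3, 52.2]), (288, [538.5, 48.1, 51.1]), (289, [538.8, 48.9, 50.5]), (290, [538.0, 49.4, 51.8]), (291, [538.3, 50.2, 51.3]), (292, [538.3, 50.9, 51.2])]
210 [(281, [533.0, 41.8, 68.0]), (282, [536.3, 43.0, 62.2]), (283, [536.0, 43.6, 62.7]), (284, [536.1, 44.3, 62.5]), (285, [536.1, 45.0, 62.4]), (286, [536.2, 45.7, 62.2]), (287, [542.7, 47.8, 50.9]), (288, [542.8, 48.5, 50.7]), (289, [542.7, 49.2, 50.8]), (290, [542.7, 49.9, 50.8]), (291, [542.3, 50.6, 51.4]), (292, [542.2, 51.2, 51.6])]
214 [(281, [536.0, 42.0, 68.0]), (282, [538.6, 43.1, 63.6]), (283, [539.5, 43.9, 62.1]), (284, [538.9, 44.5, 63.1]), (285, [539.1, 45.2, 62.6]), (286, [538.9, 45.9, 62.9]), (287, [544.7, 47.8, 53.1]), (288, [544.7, 48.5, 53.1]), (289, [544.5, 49.2, 53.3]), (290, [544.3, 49.8, 53.7]), (291, [544.4, 50.6, 53.4]), (292, [544.4, 51.3, 53.3])]
```

View pics/w8z.png

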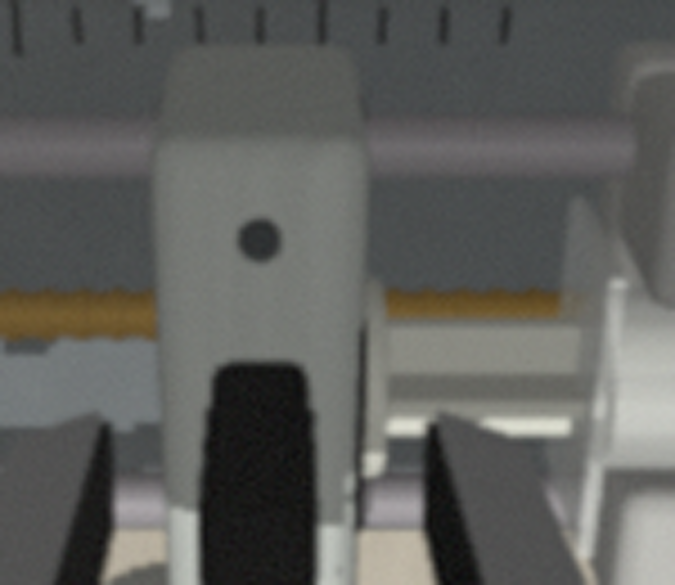

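Fingers are clear of the tab (openings at 110 and 430 px in the crop), and the carriage edge still sits against the disc at 365–370 px. I'll rise, then go round to the robot side of the lever.

Call:
{"fn": "step_arm", "kwargs": {"commands": [{"xyz": [0,0,0.02],"twist": [0,0,0]},{"xyz": [0,0,0.045],"twist": [0,0,0]},{"xyz": [0,0,0.075],"twist": [0,0,0]},{"xyz": [-0.02,-0.03,0.08],"twist": [0,4,0]},{"xyz": [-0.04,-0.06,0.08],"twist": [0,8,0]},{"xyz": [-0.066,-0.09,0.08],"twist": [0,10,0]},{"xyz": [-0.066,-0.12,0.08],"twist": [0,10,0]},{"xyz": [-0.066,-0.15,0.08],"twist": [0,10,0]},{"xyz": [-0.066,-0.17,0.08],"twist": [0,10,0]},{"xyz": [-0.066,-0.17,0.08],"twist": [0,10,0]},{"xyz": [-0.066,-0.17,0.08],"twist": [0,10,0]},{"xyz": [-0.066,-0.17,0.08],"twist": [0,10,0]}]}}

```text
time: 8.3
tool_pos: [0.4783, -0.1429, 0.1683]
ee_rot: [-1.571, -0.004, 1.617]
wrist_force: [-0.7, 0.3, -0.2]
width: 0.0463
```

Call:
{"fn": "step_arm", "kwargs": {"commands": [{"xyz": [0,0,0],"twist": [0,0,0]},{"xyz": [0,0,0],"twist": [0,0,0]},{"xyz": [0,0,0],"twist": [0,0,0]},{"xyz": [0,0,0],"twist": [0,0,0]},{"xyz": [0,0,0],"twist": [0,0,0]},{"xyz": [0,0,0],"twist": [0,0,0]},{"xyz": [0,0,0],"twist": [0,0,0]},{"xyz": [0,0,0],"twist": [0,0,0]}], "fingers": 255}}

```text
time: 8.97
tool_pos: [0.4783, -0.1435, 0.1685]
ee_rot: [-1.571, -0.003, 1.617]
wrist_force: [-0.2, -0.8, 0.2]
width: 0.0004
```

Run:
```python
from h import *
o=robot.get_obs();print({k:np.round(o[k],4) for k in('time','tool_pos','ee_rot','wrist_force','width')})
p,d,ci=snap('wrist','w9');P=pts(d,ci);Z=P[...,2]
m=(P[...,2]>.1)&(P[...,2]<.135)&(P[...,0]>.49)&(P[...,0]<.58)&(P[...,1]<-.11)&(P[...,1]>-.18)
print(m.sum(),P[m].mean(0),P[m].min(0),P[m].max(0))
```

```text
{'time': np.float64(8.9667), 'tool_pos': array([ 0.4783, -0.1435,  0.1685]), 'ee_rot': array([-1.5709, -0.0031,  1.6165]), 'wrist_force': array([-0.239 , -0.7558,  0.1986]), 'width': np.float64(0.0004)}<stdin>:5: RuntimeWarning: Mean of empty slice.
  ret = um.true_divide(
Traceback (most recent call last):
ValueError: zero-size array to reduction operation minimum which has no identity
```

View pics/w9.png

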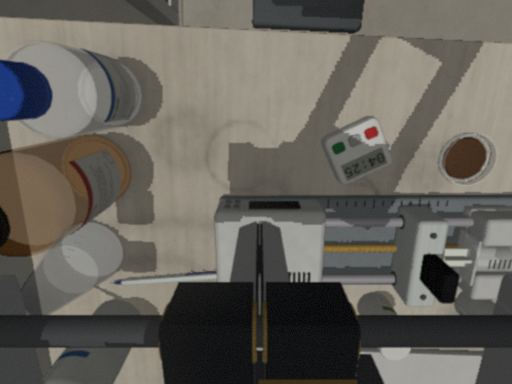

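The closed fingers (260 px) hide the lever, so they're in line with it; the jar, bottle and timer are clear. I'll descend beside the ball.

Call:
{"fn": "step_arm", "kwargs": {"commands": [{"xyz": [0,0,-0.02],"twist": [0,0,0]},{"xyz": [0,0,-0.04],"twist": [0,0,0]},{"xyz": [0,0,-0.055],"twist": [0,0,0]},{"xyz": [0,0,-0.055],"twist": [0,0,0]},{"xyz": [0,0,-0.055],"twist": [0,0,0]}]}}

```text
time: 9.43
tool_pos: [0.4777, -0.1433, 0.1128]
ee_rot: [-1.569, -0.004, 1.616]
wrist_force: [-0.8, -0.6, 0.7]
width: 0.0004
```

Run:
```python
from h import *
o=robot.get_obs();print({k:np.round(o[k],4) for k in('time','tool_pos','ee_rot','wrist_force','width')})
p,d,ci=snap('scene','s3')
c=cv2.imread('pics/s3.png')[130:290,180:400];cv2.imwrite('pics/s3z.png',cv2.resize(c,None,fx=3.5,fy=3.5))
snap('top','t3')
c=cv2.imread('pics/t3.png')[140:240,195:365];cv2.imwrite('pics/t3z.png',cv2.resize(c,None,fx=4.5,fy=4.5))
```

```text
{'time': np.float64(9.4333), 'tool_pos': array([ 0.4777, -0.1433,  0.1128]), 'ee_rot': array([-1.569 , -0.004 ,  1.6164]), 'wrist_force': array([-0.7585, -0.6373,  0.7255]), 'width': np.float64(0.0004)}
```

View pics/s3z.png

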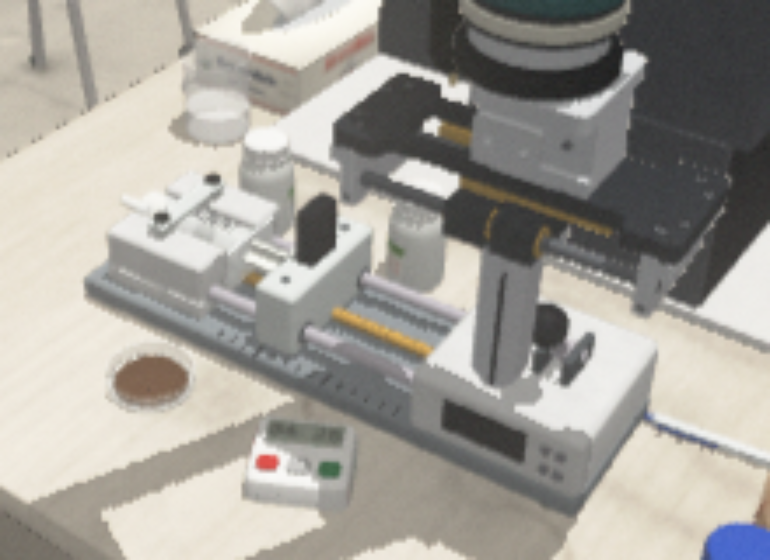

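View pics/t3z.png

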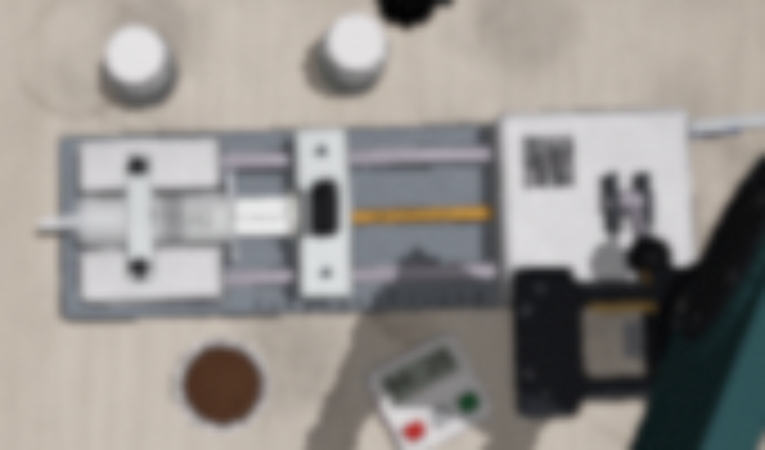

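The fingers stand on the robot side of the ball (scene crop: fingers (505,320), ball (550,325)). The carriage is against the plunger in the top view, at (298,215). Now the push along pump +x.

Call:
{"fn": "step_arm", "kwargs": {"commands": [{"xyz": [0.008,0.0004,0],"twist": [0,0,0]},{"xyz": [0.014,0.0007,0],"twist": [0,0,0]},{"xyz": [0.019,0.001,0],"twist": [0,0,0]},{"xyz": [0.024,0.0012,0],"twist": [0,0,0]},{"xyz": [0.029,0.0014,0],"twist": [0,0,0]},{"xyz": [0.034,0.0017,0],"twist": [0,0,0]},{"xyz": [0.039,0.002,0],"twist": [0,0,0]},{"xyz": [0.044,0.0022,0],"twist": [0,0,0]}]}}

```text
time: 10.2
tool_pos: [0.522, -0.142, 0.1158]
ee_rot: [-1.571, -0.001, 1.616]
wrist_force: [0.1, -0.1, 0.5]
width: 0.0007
```

Call:
{"fn": "step_arm", "kwargs": {"commands": [{"xyz": [0.004,0.0002,0],"twist": [0,0,0]},{"xyz": [0.008,0.0004,0],"twist": [0,0,0]},{"xyz": [0.012,0.0006,0],"twist": [0,0,0]},{"xyz": [0.014,0.0007,0],"twist": [0,0,0]},{"xyz": [0.016,0.0008,0],"twist": [0,0,0]},{"xyz": [0.016,0.0008,0],"twist": [0,0,0]},{"xyz": [0.016,0.0008,0],"twist": [0,0,0]}]}}

```text
time: 10.78
tool_pos: [0.5383, -0.1404, 0.1132]
ee_rot: [-1.57, -0.003, 1.617]
wrist_force: [-0.1, 1.2, 0.9]
width: 0.0005
```

Run:
```python
from h import *
o=robot.get_obs();print({k:np.round(o[k],4) for k in('time','tool_pos','ee_rot','wrist_force','width')})
p,d,ci=snap('scene','s4')
c=cv2.imread('pics/s4.png')[130:290,180:400];cv2.imwrite('pics/s4z.png',cv2.resize(c,None,fx=3.5,fy=3.5))
```

```text
{'time': np.float64(10.7833), 'tool_pos': array([ 0.5383, -0.1404,  0.1132]), 'ee_rot': array([-1.5705, -0.0034,  1.6167]), 'wrist_force': array([-0.0716,  1.1963,  0.8638]), 'width': np.float64(0.0005)}
```

View pics/s4z.png

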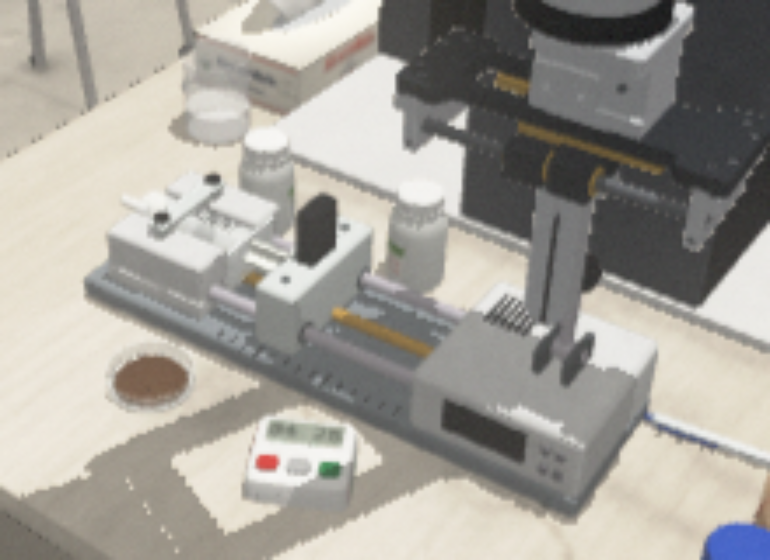

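The ball appears to be just beyond the fingers, at (592,272) in the crop, and is probably toppled. I'll back off and look.

Call:
{"fn": "step_arm", "kwargs": {"commands": [{"xyz": [-0.02,0,0],"twist": [0,0,0]},{"xyz": [-0.05,0,0.01],"twist": [0,0,0]},{"xyz": [-0.08,0,0.04],"twist": [0,0,0]},{"xyz": [-0.1,0.03,0.08],"twist": [0,0,0]},{"xyz": [-0.11,0.06,0.12],"twist": [0,0,0]},{"xyz": [-0.11,0.09,0.14],"twist": [0,0,0]},{"xyz": [-0.11,0.1,0.14],"twist": [0,0,0]},{"xyz": [-0.11,0.1,0.14],"twist": [0,0,0]},{"xyz": [-0.11,0.1,0.14],"twist": [0,0,0]}]}}

```text
time: 11.58
tool_pos: [0.4285, -0.0402, 0.2544]
ee_rot: [-1.573, -0.002, 1.619]
wrist_force: [-0.2, -1.0, 0.3]
width: 0.0001
```

Run:
```python
from h import *
o=robot.get_obs();print({k:np.round(o[k],4) for k in('time','tool_pos','ee_rot','wrist_force','width','qvel')})
snap('wrist','w10')
p,d,ci=snap('scene','s5')
c=cv2.imread('pics/s5.png')[130:290,180:400];cv2.imwrite('pics/s5z.png',cv2.resize(c,None,fx=3.5,fy=3.5))
```

```text
{'time': np.float64(11.5833), 'tool_pos': array([ 0.4285, -0.0402,  0.2544]), 'ee_rot': array([-1.5734, -0.0019,  1.6186]), 'wrist_force': array([-0.2385, -0.9819,  0.2654]), 'width': np.float64(0.0001), 'qvel': array([-0.0321,  0.036 ,  0.0389, -0.0072, -0.0049, -0.0035])}
```

View pics/s5z.png

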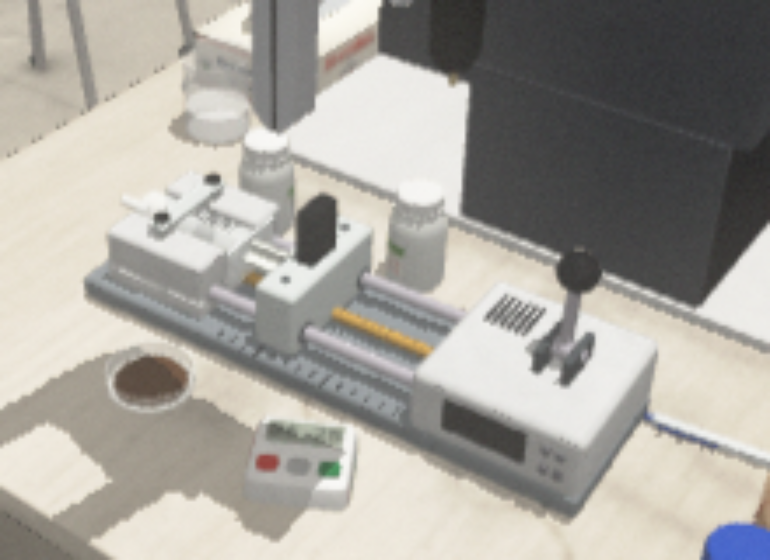

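View pics/w10.png

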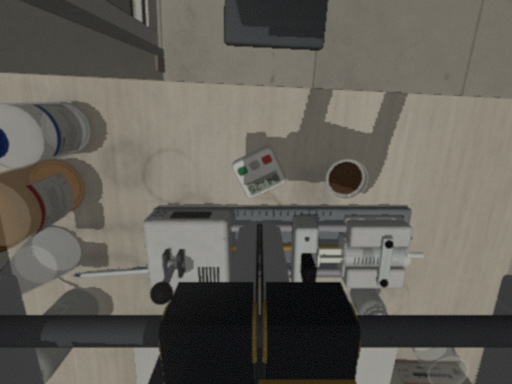

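The lever now leans to the +x side (ball at (161,292) in the wrist view), and the carriage is against the disc. Last step is a numeric check of the ball, the carriage contact and the loose items.

Run:
```python
from h import *
p,d,ci=load('w10');P=pts(d,ci);Z=P[...,2]
m=(Z>.1)&(Z<.135)&(P[...,0]>.49)&(P[...,0]<.62)&(P[...,1]<-.11)&(P[...,1]>-.18);print('ball w',m.sum(),P[m].mean(0),P[m].max(0))
snap('top','t5')
a,da,_=load('top0')
p,d,ci=load('t5');P=pts(d,ci);Z=P[...,2]
m=(Z>.1)&(Z<.135)&(P[...,0]>.49)&(P[...,0]<.62)&(P[...,1]<-.11)&(P[...,1]>-.18);print('ball t',m.sum(),P[m].mean(0))
df=(abs(a.astype(int)-p).sum(2)>60).astype(np.uint8)*255
c=np.vstack([p[140:245,195:365,::-1],cv2.cvtColor(df[140:245,195:365],cv2.COLOR_GRAY2BGR)])
cv2.imwrite('pics/t5z.png',cv2.resize(c,None,fx=2.8,fy=2.8,interpolation=cv2.INTER_CUBIC))
for r in range(184,192): print(r,' '.join('%d:%d'%(u,1000*Z[r,u]) for u in range(254,276)))
```

```text
ball w 368 [ 0.55580384 -0.14016946  0.12675181] [ 0.57022827 -0.13018813  0.13494806]
ball t 61 [ 0.56171945 -0.14184862  0.13120411]
184 254:51 255:52 256:52 257:48 258:51 259:62 260:62 261:71 262:71 263:71 264:103 265:105 266:107 267:108 268:108 269:107 270:101 271:70 272:70 273:19 274:20 275:21
185 254:50 255:51 256:51 257:51 258:51 259:54 260:67 261:67 262:73 263:72 264:102 265:109 266:105 267:108 268:107 269:107 270:103 271:70 272:71 273:21 274:17 275:17
186 254:50 255:51 256:50 257:49 258:51 259:53 260:68 261:66 262:69 263:70 264:104 265:106 266:111 267:107 268:105 269:108 270:105 271:69 272:70 273:18 274:21 275:18
187 254:57 255:59 256:59 257:59 258:60 259:56 260:65 261:68 262:70 263:69 264:100 265:107 266:107 267:107 268:110 269:107 270:104 271:70 272:67 273:30 274:34 275:31
188 254:62 255:61 256:60 257:60 258:57 259:56 260:63 261:68 262:69 263:69 264:103 265:106 266:106 267:108 268:106 269:106 270:107 271:69 272:71 273:32 274:37 275:33
189 254:49 255:51 256:50 257:50 258:50 259:49 260:64 261:66 262:67 263:70 264:102 265:108 266:107 267:108 268:107 269:107 270:103 271:71 272:70 273:29 274:32 275:31
190 254:53 255:51 256:51 257:51 258:49 259:50 260:60 261:67 262:70 263:69 264:96 265:109 266:106 267:107 268:106 269:108 270:104 271:69 272:69 273:19 274:20 275:19
191 254:51 255:49 256:52 257:51 258:51 259:50 260:61 261:71 262:68 263:69 264:86 265:107 266:106 267:107 268:108 269:106 270:78 271:68 272:69 273:20 274:19 275:20
```

View pics/t5z.png

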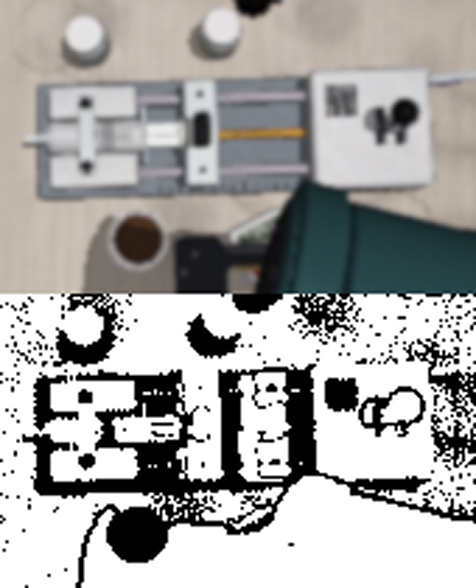

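The ball reads high (z top ≥0.135, x≈0.56), so the lever is near upright, not fully over. I need to check whether it's still falling.

Call:
{"fn": "step_arm", "kwargs": {"commands": [{"xyz": [0,0,0],"twist": [0,0,0]},{"xyz": [0,0,0],"twist": [0,0,0]},{"xyz": [0,0,0],"twist": [0,0,0]},{"xyz": [0,0,0],"twist": [0,0,0]},{"xyz": [0,0,0],"twist": [0,0,0]},{"xyz": [0,0,0],"twist": [0,0,0]}]}}

```text
time: 12.23
tool_pos: [0.4283, -0.0407, 0.2534]
ee_rot: [-1.571, -0.003, 1.616]
wrist_force: [0.4, -0.1, 0.5]
width: 0.0004
```

Run:
```python
from h import *
snap('top','t6');snap('wrist','w11')
for f in('top0','w1','w10','t5','t6','w11'):
  p,d,ci=load(f);P=pts(d,ci);Z=P[...,2]
  m=(Z>.1)&(Z<.15)&(P[...,0]>.49)&(P[...,0]<.62)&(P[...,1]<-.11)&(P[...,1]>-.18);q=P[m];print(f,m.sum(),q.mean(0).round(4),np.percentile(q,98,axis=0).round(4),np.percentile(q,2,axis=0).round(4))
```

```text
top0 90 [ 0.5225 -0.1444  0.1203] [ 0.5343 -0.1339  0.1259] [ 0.512  -0.1565  0.1098]
w1 429 [ 0.5194 -0.1415  0.1201] [ 0.5316 -0.1324  0.1255] [ 0.51   -0.1534  0.1104]
w10 463 [ 0.5568 -0.1405  0.1287] [ 0.5682 -0.1309  0.1371] [ 0.5494 -0.1518  0.1025]
t5 89 [ 0.5617 -0.1423  0.1328] [ 0.5729 -0.1327  0.138 ] [ 0.5516 -0.1537  0.1238]
t6 89 [ 0.5617 -0.1423  0.1327] [ 0.573  -0.1328  0.1381] [ 0.5517 -0.1537  0.1252]
w11 462 [ 0.5567 -0.1404  0.1286] [ 0.5677 -0.1307  0.1371] [ 0.5494 -0.1516  0.1024]
```

Looking again paid off: the lever is stationary just past upright, held by friction. I'll go back and push it further over.

Call:
{"fn": "step_arm", "kwargs": {"commands": [{"xyz": [0.01,-0.03,-0.02],"twist": [0,0,0]},{"xyz": [0.03,-0.06,-0.05],"twist": [0,0,0]},{"xyz": [0.05,-0.09,-0.08],"twist": [0,0,0]},{"xyz": [0.06,-0.102,-0.11],"twist": [0,0,0]},{"xyz": [0.06,-0.102,-0.137],"twist": [0,0,0]},{"xyz": [0.06,-0.102,-0.137],"twist": [0,0,0]},{"xyz": [0.06,-0.102,-0.137],"twist": [0,0,0]},{"xyz": [0.06,-0.102,-0.137],"twist": [0,0,0]}]}}

```text
time: 13.0
tool_pos: [0.4891, -0.1425, 0.1185]
ee_rot: [-1.573, -0.002, 1.617]
wrist_force: [0.6, -0.8, 0.5]
width: 0.0005
```

Call:
{"fn": "step_arm", "kwargs": {"commands": [{"xyz": [0.02,0.0005,0],"twist": [0,0,0]},{"xyz": [0.035,0.001,0],"twist": [0,0,0]},{"xyz": [0.044,0.0015,0],"twist": [0,0,0]},{"xyz": [0.049,0.002,0],"twist": [0,0,0]},{"xyz": [0.054,0.0025,0],"twist": [0,0,0]},{"xyz": [0.059,0.003,0],"twist": [0,0,0]},{"xyz": [0.064,0.0032,0],"twist": [0,0,0]},{"xyz": [0.064,0.0032,0],"twist": [0,0,0]},{"xyz": [0.064,0.0032,0],"twist": [0,0,0]}]}}

```text
time: 13.75
tool_pos: [0.5522, -0.1393, 0.1164]
ee_rot: [-1.57, -0.003, 1.617]
wrist_force: [-0.3, -0.2, -0.3]
width: 0.0008
```

```bash
cat > ball.py <<'E'
from h import *
import sys
o=robot.get_obs();print({k:np.round(o[k],4) for k in('time','tool_pos','wrist_force')})
f=sys.argv[1]
snap('scene','s'+f)
c=cv2.imread('pics/s%s.png'%f)[130:290,180:400];cv2.imwrite('pics/s%sz.png'%f,cv2.resize(c,None,fx=3.5,fy=3.5))
for n in('top','wrist'):
  p,d,ci=snap(n,n+f);P=pts(d,ci);Z=P[...,2]
  m=(Z>.1)&(Z<.15)&(P[...,0]>.49)&(P[...,0]<.63)&(P[...,1]<-.11)&(P[...,1]>-.18);q=P[m]
  if len(q):print(n,m.sum(),q.mean(0).round(4),np.percentile(q,98,axis=0).round(4),np.percentile(q,2,axis=0).round(4))
E
python3 ball.py 20
```

```text
{'time': np.float64(13.75), 'tool_pos': array([ 0.5522, -0.1393,  0.1164]), 'wrist_force': array([-0.3255, -0.2113, -0.3175])}
top 26 [ 0.559  -0.1284  0.1323] [ 0.5972 -0.1265  0.1483] [ 0.5457 -0.1378  0.1084]
wrist 1368 [ 0.5429 -0.1382  0.1328] [ 0.5444 -0.1265  0.1493] [ 0.5417 -0.1499  0.1112]
```

View pics/s20z.png

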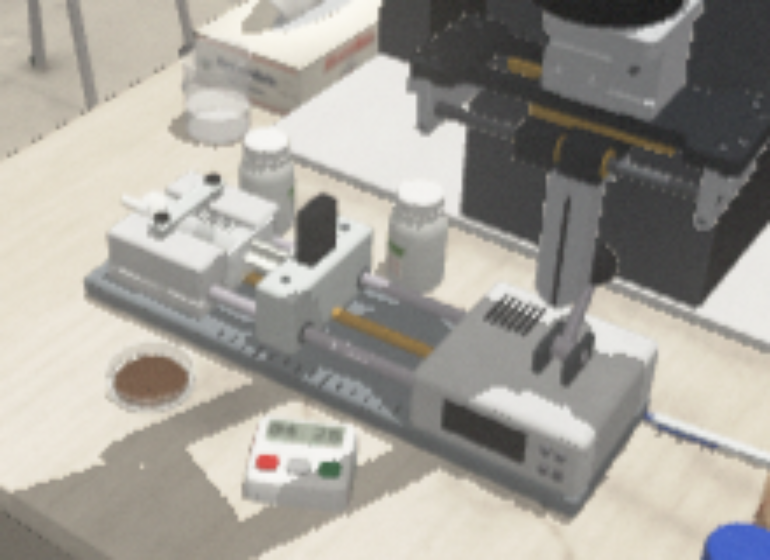

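The ball is still resting against the fingers, at (605,262) in the crop, so the joint is stiff enough to hold it. I'll follow it through to the stop, watching the force.

Call:
{"fn": "step_arm", "kwargs": {"commands": [{"xyz": [0.003,0.0002,0],"twist": [0,0,0]},{"xyz": [0.006,0.0003,0],"twist": [0,0,0]},{"xyz": [0.008,0.0004,0],"twist": [0,0,0]},{"xyz": [0.01,0.0005,0],"twist": [0,0,0]},{"xyz": [0.01,0.0005,0],"twist": [0,0,0]}]}}

```text
time: 14.32
tool_pos: [0.5627, -0.1388, 0.1164]
ee_rot: [-1.571, -0.003, 1.617]
wrist_force: [0.3, -0.2, -0.1]
width: 0.0004
```

Call:
{"fn": "step_arm", "kwargs": {"commands": [{"xyz": [0.001,0,0],"twist": [0,0,0]},{"xyz": [0.002,0,0],"twist": [0,0,0]},{"xyz": [0.002,0,0],"twist": [0,0,0]}]}}

```text
time: 14.57
tool_pos: [0.5644, -0.1389, 0.1164]
ee_rot: [-1.571, -0.003, 1.617]
wrist_force: [-0.3, 0.5, 1.0]
width: 0.0004
```

```bash
python3 ball.py 21
```

```text
{'time': np.float64(14.5667), 'tool_pos': array([ 0.5644, -0.1389,  0.1164]), 'wrist_force': array([-0.2759,  0.505 ,  0.9742])}
top 29 [ 0.5767 -0.1292  0.129 ] [ 0.5933 -0.1257  0.1495] [ 0.5614 -0.1349  0.1143]
wrist 1357 [ 0.555  -0.1377  0.1329] [ 0.5566 -0.1259  0.1494] [ 0.554  -0.1494  0.1113]
```

View pics/s21z.png

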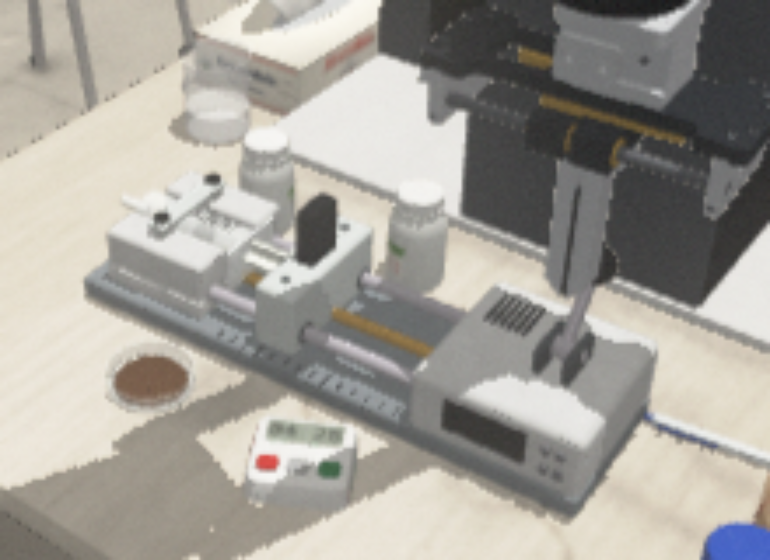

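The ball's right edge, at 617 px, hasn't moved since the last view, so it had probably already fallen to its stop. I'll back off and measure again.

Call:
{"fn": "step_arm", "kwargs": {"commands": [{"xyz": [-0.02,0,0],"twist": [0,0,0]},{"xyz": [-0.05,0,0.01],"twist": [0,0,0]},{"xyz": [-0.085,0,0.03],"twist": [0,0,0]},{"xyz": [-0.115,0.02,0.06],"twist": [0,0,0]},{"xyz": [-0.136,0.05,0.09],"twist": [0,0,0]},{"xyz": [-0.136,0.08,0.12],"twist": [0,0,0]},{"xyz": [-0.136,0.11,0.137],"twist": [0,0,0]},{"xyz": [-0.136,0.11,0.137],"twist": [0,0,0]},{"xyz": [-0.136,0.11,0.137],"twist": [0,0,0]},{"xyz": [-0.136,0.11,0.137],"twist": [0,0,0]}]}}

```text
time: 15.55
tool_pos: [0.4281, -0.0291, 0.2529]
ee_rot: [-1.57, -0.002, 1.617]
wrist_force: [0.5, -0.3, -0.3]
width: 0.0003
```

```bash
python3 ball.py 22
python3 - <<'E'
from h import *
p,d,ci=load('wrist22'); P=pts(d,ci);Z=P[...,2]
# disc/carriage near y .03-.05, x~.545
m=(P[...,0]>.538)&(P[...,0]<.552)&(P[...,1]>.01)&(P[...,1]<.06)&(Z>.04)&(Z<.12)
q=P[m];
for y in np.arange(.010,.060,.002):
  s=q[(q[:,1]>=y)&(q[:,1]<y+.002)]
  if len(s):print('%.3f:%.3f'%(y,np.median(s[:,2])),end=' ')
cv2.imwrite('pics/w22z.png',cv2.resize(p[180:330,120:440,::-1],None,fx=2.5,fy=2.5,interpolation=cv2.INTER_CUBIC))
E
```

```text
{'time': np.float64(15.55), 'tool_pos': array([ 0.4281, -0.0291,  0.2529]), 'wrist_force': array([ 0.5237, -0.3165, -0.2802])}
top 89 [ 0.5875 -0.141   0.1198] [ 0.599  -0.1316  0.1257] [ 0.5764 -0.1517  0.1018]
wrist 305 [ 0.5802 -0.1402  0.1159] [ 0.587  -0.1312  0.1241] [ 0.5741 -0.1505  0.101 ]
0.010:0.049 0.012:0.068 0.014:0.069 0.016:0.070 0.018:0.080 0.020:0.105 0.022:0.107 0.024:0.108 0.026:0.108 0.028:0.108 0.030:0.108 0.032:0.107 0.034:0.086 0.036:0.069 0.038:0.069 0.040:0.068 0.042:0.065 0.044:0.065 0.046:0.058 0.048:0.055 0.050:0.052 0.052:0.054 0.054:0.052 0.056:0.052 0.058:0.054
```

View pics/s22z.png

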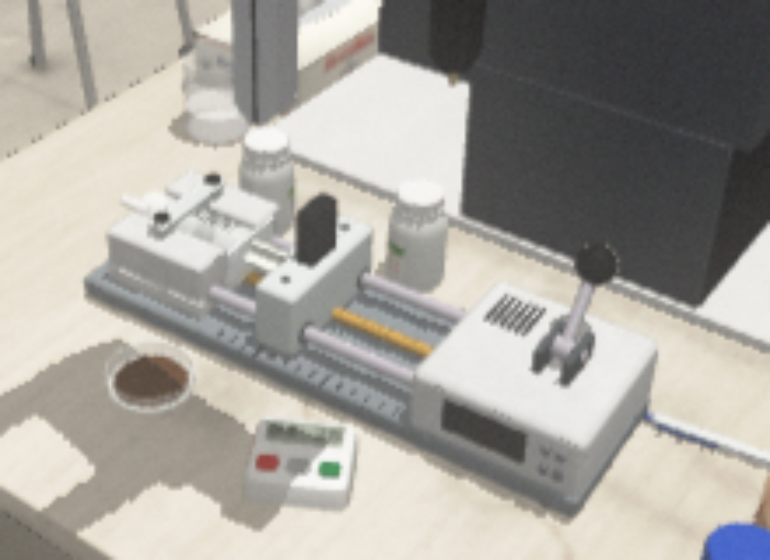

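View pics/w22z.png

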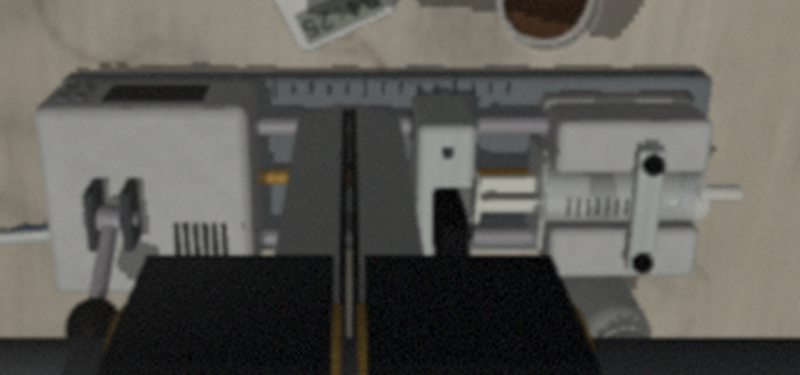

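The ball mirrors its starting pose: top at z 0.126, x 0.5225 → 0.5875. The carriage block top runs straight into the disc at y≈0.042, the same place as before. I'll hand it in.

```bash
python3 -c "
from bench import robot
print(robot.close_job())"
```

```text
the job is handed in; nothing more can be done
None
```

The pump is set up and handed in at about 15.7 s of the 43 s allowed. The carriage is against the plunger, and the drive lever is over on its engaged side.

- **Carriage:** I gripped its tab and slid it about 63 mm, creeping the last few millimetres. At contact the position stalled at y 0.0256 while the y force rose from about 2 N (sliding friction) to 4.4 N. That is below the roughly 12 N that moves the plunger. The last depth image shows the block meeting the disc at y ≈ 0.042, where the disc's face was at the start.
- **Lever:** The first push left it resting just past upright. The check after backing off caught that, so I pushed it further. The ball has now gone from x 0.5225 to 0.5875 with its top back at z 0.126, which mirrors the start pose. The shift of 65 mm is close to the expected 67 mm.
- **Surroundings:** The jars, dish and timer look unmoved in the scene views. My before/after image difference was unusable because of the arm's shadow and changed lighting, so that check is by eye only. Wrist forces I read stayed at about 6 N or less, and the robot ended clear of everything.

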